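# Snug the adjustable wrench on the fence nut and tighten it

## Robot

A 7-joint arm with a two-finger parallel gripper is mounted at the origin on the work surface. World frame = base frame: x ahead of the robot, y to its left, z up, the work surface at z = 0. Lengths are in mm, angles in rad, forces in N, time in s.
With the tool pointing down it reaches from about 400 to 875 mm from the base axis. Payload 4.4 kg.
Tool frame: the origin (TCP) lies at the very end of the fingers, on their centre line; the grasp point (between the pads) lies 19 mm behind it; z points along the fingers, x is the direction in which the jaws open and shut, and the axes are right-handed (so a half turn about z gives the same grasp; the last joint's range is limited). The gripper opens to 85 mm and grips with 20 to 120 N. Pads are 22 mm wide; open, the fingers measure 114 mm over their backs; the gripper's body (76 mm by 85 mm) begins 54 mm behind the grasp point. The pads swing forward as they close: fully open they stand 13 mm farther back than shut.
Start: joints at [1.229, 0.628, 0.038, 1.517, -0.027, 0.996, -0.02], TCP at [177.033, -625.441, 231.313] pointing down, gripper open.
Joint ranges: [-3.06, 3.06], [-0.37, 2.12], [-1.25, 1.32], [0.18, 2.47], [-1.1, 4.24], [0.23, 1.98], [-2.94, 2.94]. Speed limits (rad/s): [2.57, 2.57, 3.14, 3.14, 3.14, 3.14, 3.14].

## Interface

Orientations are given as [roll, pitch, yaw] about the fixed x, y, z axes, in that order (R = Rz(yaw) Ry(pitch) Rx(roll)).
In Python, from cell import telemetry, get_image, get_calibration, ctrl gives the robot as it stands. The module is installed in compiled form; this text tells all that it offers.
- The arm moves only by the tool arm_command, never from a script. Its arguments are lists of equal length, an entry for each row: "rot": the turn, a rotation vector about the world's x, y, z in degrees, a list of three; "slide": the shift along the world's x, y, z in mm, a list of three; "gripper": the finger opening in mm, from 0 to 85.4. A call has 1 to 5 rows; each row shifts and turns the pose as measured when the row begins; what a row does not reach is not made up. A row lasts 1/12 s, in which the tool goes at most 41.7 mm and 7.16 degrees, less where a joint would pass 70% of its speed; a pose out of reach is approached as far as the arm can. A call with a gripper value outside its range is refused whole. The fingers move at their own pace and stop on an object; the grip force is fixed at half the most. Time passes only in rows, so rows that do not move let the fingers close. It gives the time, the measured TCP pose, the force and the opening at its end, in the units of the state.
- telemetry.read_state(): the state, without advancing time (a new reading comes with each control period).
- get_image(name): name is "scene" or "side" or "wrist"; returns (picture, depth): 384x512x3 uint8, red, green, blue; 384x512 float32, mm along the optical axis (not along the pixel's ray), 0 where there is no reading.
- get_calibration(name): a dict with "fx", "fy", "cx", "cy" (pixels), "xyz" and "attitude" of the camera in the world. Camera axes: x right, y up, looking along -z (the intrinsics and any distortion apply to the point x, -y, -z); pixel columns grow to the right and rows downward; lengths in mm; the calibration is good to about 2 mm. A picture is of the moment at which its call begins: read the wrist's pose just before it. get_calibration takes no time and is no camera call; for the wrist camera it gives the pose at the moment of the call.
- ctrl.finish_job(): hands the job in, once; it reports no verdict.
The state is a dict: "clock": time; "qpos": joint angles; "qd": joint speeds; "tau": joint torques, N m; "eef_pos": TCP position; "tool_rot": TCP orientation; "force": force on the tool from outside, world axes, zero at the start; "torque": the same for the moment, N m; "width": finger opening in mm.
Only numpy, scipy, OpenCV 4.12 (cv2) and the standard library are available. Lean on these libraries where they do the work, as an engineer would, in place of code of your own. Each camera call takes 0.05 s, during which the arm holds its last target.

## Task

The adjustable wrench lies over the fence's lock nut on the glass-cutting board with its jaw gaping. Roll its thumbwheel until the jaw closes snugly on the nut, never forcing the wheel once it has come up snug, and only then turn the nut clockwise (seen from above) by a sixth of a turn with the wrench. Leave the wrench snug on the nut, let go, and do not disturb the pot, the jar and the wood block.

Things in the scene. Friction and masses are not known exactly. Their poses are not given: they have to be found in the camera images.
- nut_top (a point): Centre of the top of the plain steel hexagon nut, 27 mm across flats, 31 mm across corners, 22 mm high; a thread end 16 mm thick stands 8 mm above it. It stands on the plywood board, whose top is 12 mm above the work surface.
- nut: The same nut: origin in the middle of its underside, on the board; z up, y square to the pair of flats that the jaws face.
- thread (a joint): Angle of the nut in rad, about 0 at the start, growing clockwise as seen from above; it turns stiffly (0.35 N m) and stays where it is left. A sixth of a turn is 1.05. Turning it with the jaw still loose rounds its corners.
- wrench: Steel adjustable wrench, 260 mm long, 0.5 kg, loose, flat on the board over the nut with a few mm of play. Origin: its underside, where the seated nut's axis is. x points out of the jaw mouth, handle to -x, z up. Head 14 mm thick, x from -86 to 15 mm; fixed jaw on the -y side (face at y = -13.5 mm), moving jaw on the +y side, throat face at x = -18 mm.
- jaw: The wrench's moving jaw: wrench axes, origin on the wrench's origin when its gap equals the nut's 27 mm; it starts 2.2 to 3.1 mm out in the wrench's +y. The wheel moves it 0.6 mm per rad; it cannot be pushed by hand. Positions are too coarse to tell snug from nearly snug: snug means that the jaw truly nips the nut, which only the wheel's resistance tells.
- wheel_centre (a point): Centre of the wrench's thumbwheel, wrench axes: dark, fluted, 10 mm radius, 20 mm long along the wrench's y, 8 ribs 3 mm high, in a window of the head 50 mm behind the wrench's origin, 10.2 mm above its underside. It has free room round it: 2 mm to the window's walls.
- wheel_top (a point): Top of the wheel's ribs, 6 mm proud of the head's top. Stroking it towards the nut (wrench +x) closes the jaw. A fingertip leaned so that only its leading edge is low (3 to 4 mm above the head) rolls it 0.8 rad a pass with under 10 N; an upright one soon rides onto the next rib. The wheel stays where left. Snug: it stops at 13 N on every pass. Over 30 N of finger force breaks the wrench.
- handle (a point): A point on the middle of the wrench's handle, 180 mm behind its origin, half-way up; wrench axes. The handle is 24 mm wide, from 2 to 12 mm above the board, and reaches from 100 to 245 mm behind the origin. Moving it towards the wrench's +y turns the nut clockwise; 2 to 4 N do it.
- pot: Bystander: small white open pot, 60 mm wide, 50 mm high, on the board; origin under its centre.
- jar: Bystander: lidded jar, 60 mm wide, 100 mm high, on the bench; origin under its centre.
- block: Bystander: wood block 60 x 35 x 30 mm on the board; origin under its centre.

How it is judged:
By the outcome, as a careful person would: the job done as asked, in the order asked, and still so for the second after the job is handed in, with the robot touching nothing.
It also fails if it takes over 72 s, if anything falls off the work surface, if the arm or the gripper's body presses on something with over 40 N, if the wrist force passes 120 N, or if a joint passes its speed limit or range.

## Working session

There is one attempt and no reset: what is moved stays moved. The work goes in short steps, Python scripts to look and compute and a tool call to move; the robot and the scene stay as the last step left them, time stands still between calls to the robot, and variables do not carry over. Pictures are saved under pics/ and viewed, and the job is handed in when it is done.

Besides the shell and the picture viewer there is one more tool, called after "Request:" as name(argument=value, ...) on one line, values as JSON. arm_command: Moves the arm, as the interface text tells. Its arguments: {"type":"object","properties":{"rot":{"type":"array"},"slide":{"type":"array"},"gripper":{"type":"array"}},"required":["rot","slide","gripper"]}

```bash
mkdir -p pics; ls
python3 - <<'E'
from cell import telemetry,get_image,get_calibration
import cv2,numpy as np
print(telemetry.read_state())
for n in ["scene","side","wrist"]:
    print(n,get_calibration(n))
    im,d=get_image(n); cv2.imwrite(f"pics/{n}0.png",im[:,:,::-1]); np.save(f"pics/{n}0.npy",d)
E
```

```text
pics
{'clock': 0.0, 'qpos': array([ 1.22915545,  0.62934079,  0.03844268,  1.51840295, -0.02701977,
        0.99633886, -0.02003275]), 'qd': array([ 3.84856294e-04, -1.20165021e-04,  1.79965489e-03, -3.45721388e-04,
        4.46391441e-04,  6.96207606e-04, -8.96555076e-05]), 'tau': array([-1.04970186e-04, -5.63403261e+01,  1.22660704e+00, -1.93439323e+01,
        1.11363948e-02,  1.07405253e-02,  5.50593086e-05]), 'eef_pos': array([ 176.8839767 , -624.78502507,  230.38141151]), 'tool_rot': array([ 3.14158191e+00,  1.97205753e-03, -1.29500035e+00]), 'force': array([-0.48110573, -0.10117619,  0.34763469]), 'torque': array([ 0.04068319, -0.06578202,  0.02320903]), 'width': 84.92839662513445}
scene {'fx': 433.0954800601522, 'fy': 433.0954800601522, 'cx': 260.95295292425925, 'cy': 183.68692950458149, 'xyz': array([1087.98580941,  673.46070604,  579.95773106]), 'attitude': array([0.97349503, 0.0066059 , 2.35782104])}
side {'fx': 398.00270040366195, 'fy': 398.00270040366195, 'cx': 258.1946851834894, 'cy': 196.01785120720294, 'xyz': array([321.93502812, 525.48905986, 589.13262445]), 'attitude': array([ 0.7146326 ,  0.01028223, -2.59855987])}
wrist {'fx': 286.87202798579216, 'fy': 286.87202798579216, 'cx': 249.20372580482285, 'cy': 193.06745678110985, 'xyz': array([ 243.96090927, -606.06983309,  372.32163444]), 'attitude': array([-2.79516961e-01,  5.38037087e-04, -1.29388599e+00])}
```

View pics/scene0.png

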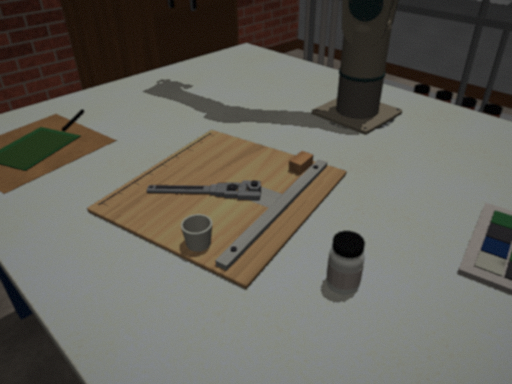

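View pics/side0.png

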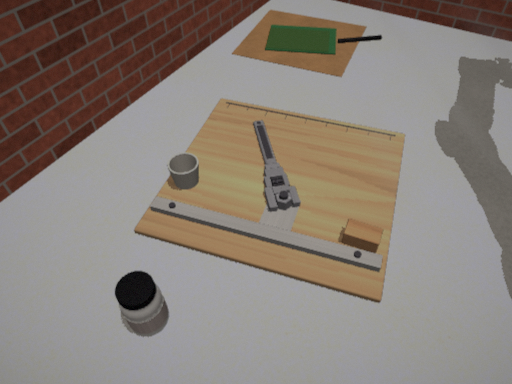

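View pics/wrist0.png

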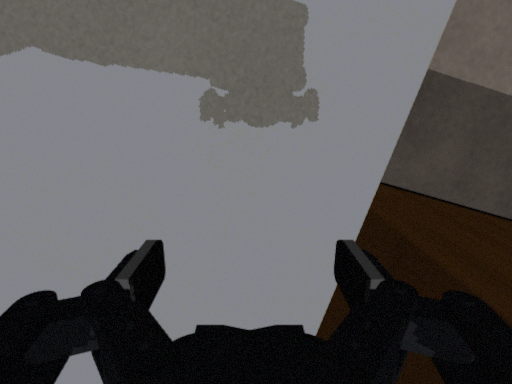

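```bash
cat > h.py <<'E'
from cell import telemetry,get_image,get_calibration,ctrl
import cv2,numpy as np
from scipy.spatial.transform import Rotation as R
def ray(cal,u,v):
    d=np.array([(u-cal['cx'])/cal['fx'],-(v-cal['cy'])/cal['fy'],-1.0])
    return np.array(cal['xyz']),R.from_euler('xyz',cal['attitude']).as_matrix()@d
def onz(cal,u,v,z):
    o,d=ray(cal,u,v); return o+d*(z-o[2])/d[2]
def dep(cal,u,v,D):
    o,d=ray(cal,u,v); return o+d*D
def proj(cal,p):
    c=R.from_euler('xyz',cal['attitude']).as_matrix().T@(np.array(p)-cal['xyz'])
    return cal['cx']+cal['fx']*c[0]/-c[2], cal['cy']-cal['fy']*c[1]/-c[2]
def st():
    s=telemetry.read_state()
    print(round(s['clock'],2),'pos',s['eef_pos'].round(1),'rot',s['tool_rot'].round(3),'F',s['force'].round(1),'w',round(s['width'],1)); return s
def snap(n,name,crop=None,sc=1):
    cal=get_calibration(n); im,d=get_image(n)
    o=im if crop is None else im[crop[1]:crop[3],crop[0]:crop[2]]
    o=cv2.resize(o,None,fx=sc,fy=sc,interpolation=cv2.INTER_CUBIC)
    cv2.imwrite(f'pics/{name}.png',o[:,:,::-1]); return cal,im,d
E
python3 - <<'E'
from h import *
for n,pts in [("scene",{'nut':(254.5,184,42),'wheel':(232,187,32),'hend':(149,188,24),'pot':(197,223,62),'jar':(348,243,100),'block':(301,158,42)}),("side",{'nut':(284.5,195,42),'wheel':(277,180,32),'hend':(258.5,124,24),'pot':(184,163,62),'jar':(136,290,100),'block':(364,230,42)})]:
    c=get_calibration(n);d=np.load(f'pics/{n}0.npy');
    for k,(u,v,z) in pts.items(): print(n,k,onz(c,u,v,z).round(1),dep(c,u,v,d[int(v),int(u)]).round(1))
im=cv2.imread('pics/scene0.png');cv2.imwrite('pics/s1.png',cv2.resize(im[165:215,140:280],None,fx=5.5,fy=5.5,interpolation=cv2.INTER_CUBIC))
im=cv2.imread('pics/side0.png');cv2.imwrite('pics/d1.png',cv2.resize(im[115:215,240:310],None,fx=5.5,fy=5.5,interpolation=cv2.INTER_CUBIC))
E
```

```text
scene nut [543.  101.5  42. ] [541.7 100.1  40.7]
scene wheel [576.3  63.7  32. ] [573.7  60.5  29.2]
scene hend [702.9 -75.9  24. ] [703.1 -75.6  24.2]
scene pot [729.8 139.1  62. ] [716.6 119.3  42.8]
scene jar [614.  395.3 100. ] [612.4 394.3  98.4]
scene block [386.3 101.6  42. ] [388.2 103.1  43.4]
side nut [532.1  95.5  42. ] [531.9  95.8  42.4]
side wheel [566.6  61.4  32. ] [568.5  57.8  27.7]
side hend [689.6 -73.7  24. ] [691.  -76.   21.8]
side pot [726.7 137.4  62. ] [743.3 121.4  40.4]
side jar [601.  393.4 100. ] [600.9 393.5 100.2]
side block [379.  96.  42.] [379.1  95.1  40.8]
```

View pics/s1.png

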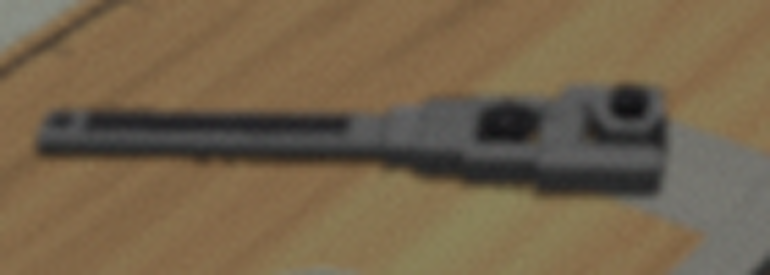

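View pics/d1.png

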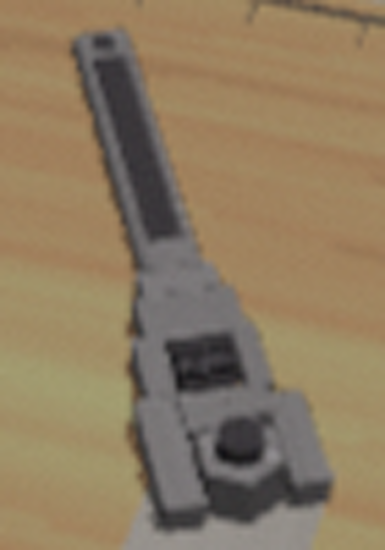

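Run:
```python
from h import *
c=get_calibration('wrist');s=st()
T=R.from_euler('xyz',s['tool_rot']).as_matrix()
for o in [(0,0,0),(0,0,200),(0,-50,200),(0,-100,200),(50,-100,200)]: print(o,np.round(proj(c,s['eef_pos']+T@np.array(o)),0))
```

```text
0.15 pos [ 176.9 -625.   230.6] rot [ 3.142e+00  1.000e-03 -1.295e+00] F [ 0.2  0.4 -0.7] w 85.6
(0, 0, 0) [249. 244.]
(0, 0, 200) [249. 171.]
(0, -50, 200) [249. 128.]
(0, -100, 200) [249.  82.]
(50, -100, 200) [294.  83.]
```

Request:
arm_command(rot=[[0, 0, 5.85], [0, 0, 5.85], [0, 0, 5.85], [0, 0, 5.85], [0, 0, 5.85]], slide=[[20, 34, 0], [20, 34, 0], [20, 34, 0], [20, 34, 0], [20, 34, 0]], gripper=[0, 0, 0, 0, 0])

```text
clock: 0.57
eef_pos: [269.9, -456.8, 228.0]
tool_rot: [3.134, -0.001, -0.78]
force: [0.4, -0.1, -0.1]
width: 25.6
```

Request:
arm_command(rot=[[0, 0, 5.85], [0, 0, 5.85], [0, 0, 5.85], [0, 0, 5.85], [0, 0, 5.85]], slide=[[20, 34, 0], [20, 34, 0], [20, 34, 0], [20, 34, 0], [20, 34, 0]], gripper=[0, 0, 0, 0, 0])

```text
clock: 0.98
eef_pos: [372.1, -277.7, 228.0]
tool_rot: [3.133, -0.001, -0.245]
force: [1.3, -0.1, 0.7]
width: -0.0
```

Request:
arm_command(rot=[[0, 0, 5.85], [0, 0, 5.85], [0, 0, 5.85], [0, 0, 5.85], [0, 0, 5.85]], slide=[[20, 34, 0], [20, 34, 0], [20, 34, 0], [20, 34, 0], [20, 34, 0]], gripper=[0, 0, 0, 0, 0])

```text
clock: 1.4
eef_pos: [474.4, -98.8, 228.5]
tool_rot: [3.131, -0.001, 0.29]
force: [1.2, -1.6, -0.5]
width: -0.0
```

Request:
arm_command(rot=[[0, 0, 5.85], [0, 0, 5.85], [0, 0, 5.85], [0, 0, 5.85], [0, 0, 5.85]], slide=[[20, 34, 0], [20, 34, 0], [20, 34, 0], [20, 34, 0], [20, 34, 0]], gripper=[0, 0, 0, 0, 0])

```text
clock: 1.82
eef_pos: [577.1, 79.7, 228.4]
tool_rot: [3.13, 0.001, 0.826]
force: [1.0, 0.3, 0.2]
width: -0.2
```

Request:
arm_command(rot=[[0, 0, -4], [0, 0, 0], [0, 0, 0]], slide=[[-6, -22, -30], [0, 0, -30], [0, 0, 0]], gripper=[0, 0, 0])

```text
clock: 2.07
eef_pos: [577.5, 73.1, 168.7]
tool_rot: [3.132, -0.016, 0.774]
force: [-0.4, -0.1, 0.4]
width: 0.2
```

Run:
```python
from h import *
s=st();c,im,d=snap('wrist','w1',(100,20,400,300),2.6);np.save('pics/w1.npy',d);cv2.imwrite('pics/w1raw.png',im[:,:,::-1])
import pickle;pickle.dump((s,c),open('pics/w1.pkl','wb'));print(c)
```

```text
2.07 pos [577.5  73.1 168.7] rot [ 3.132 -0.016  0.774] F [-0.4 -0.1  0.4] w 0.2
{'fx': 286.87202798579216, 'fy': 286.87202798579216, 'cx': 249.20372580482285, 'cy': 193.06745678110985, 'xyz': array([525.75296738, 122.46267044, 309.83003964]), 'attitude': array([-0.29006161, -0.01553643,  0.77493255])}
```

View pics/w1.png

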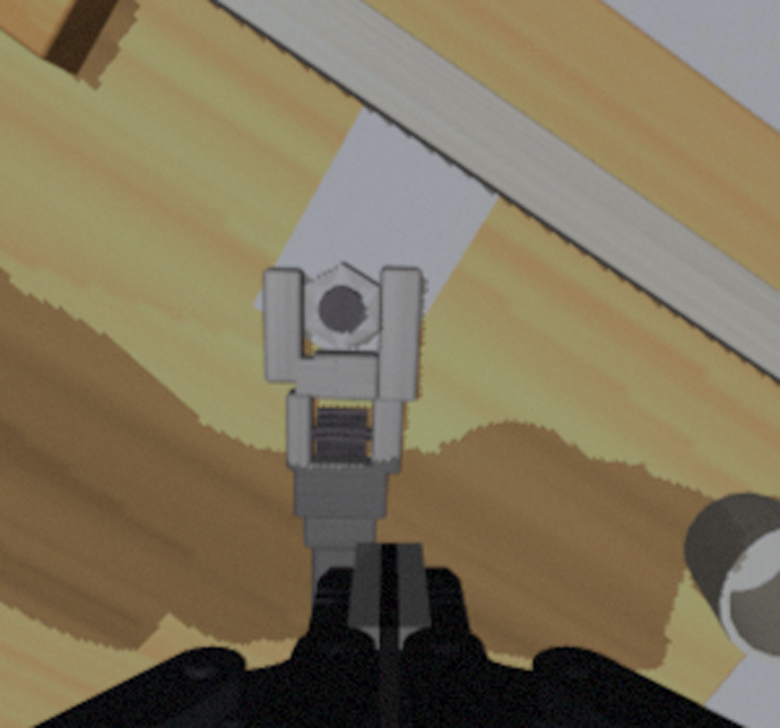

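Run:
```python
from h import *
import pickle
s,c=pickle.load(open('pics/w1.pkl','rb'));d=np.load('pics/w1.npy')
def q(n,u,v,z):
    U,V=100+u/2.6,20+v/2.6; p=onz(c,U,V,z); print(n,p.round(1),'depthpt',dep(c,U,V,d[int(round(V)),int(round(U))]).round(1)); return p
nut=q('thread',343,309,42);w=q('wheel',342,434,31)
a=q('fixedjaw in top',380,270,26);b=q('fixed bot',380,352,26)
q('mjaw',302,275,26)
for k,u,v in [('win tl',315,397),('win tr',373,397),('win bl',313,462),('win br',372,464)]: q(k,u,v,26)
h=q('neck',340,550,24)
q('headtop',320,375,26);q('block',75,40,42)
x=(nut-w)[:2];print(x,np.linalg.norm(x),np.degrees(np.arctan2(x[1],x[0])))
e=(a-b)[:2];print('jaw dir',np.degrees(np.arctan2(e[1],e[0])))
print('tcp pix',np.array(proj(c,s['eef_pos'])), (np.array(proj(c,s['eef_pos']))-[100,20])*2.6)
T=R.from_euler('xyz',s['tool_rot']).as_matrix()
for o in [(-10,-11,0),(10,-11,0),(10,11,0)]: print(o,(np.array(proj(c,s['eef_pos']+T@np.array(o)))-[100,20])*2.6)
```

```text
thread [536.7  94.4  42. ] depthpt [536.7  94.4  42. ]
wheel [569.8  58.2  31. ] depthpt [570.   57.9  29.7]
fixedjaw in top [537.4 112.7  26. ] depthpt [538.  112.2  11.7]
fixed bot [558.7  90.8  26. ] depthpt [558.7  90.8  25.6]
mjaw [518.   91.2  26. ] depthpt [517.9  91.   24.3]
win tl [552.8  60.6  26. ] depthpt [554.2  57.6  12. ]
win tr [569.   76.3  26. ] depthpt [569.   76.3  25.8]
win bl [570.3  40.6  26. ] depthpt [570.5  40.1  24.2]
win br [587.7  56.4  26. ] depthpt [588.   56.1  24.7]
neck [604.7  19.7  24. ] depthpt [605.4  18.8  21.5]
headtop [548.3  68.3  26. ] depthpt [548.3  68.3  25.9]
block [416.9  96.3  42. ] depthpt [411.4  95.   28.4]
[-33.04841559  36.16801779] 48.993094251226076 132.41941108987209
jaw dir 134.22615051979236
tcp pix [249.64257942 244.99755827] [389.07070649 584.99365151]
(-10, -11, 0) [340.29530505 535.96589821]
(10, -11, 0) [438.01333795 536.09646414]
(10, 11, 0) [435.9805513  632.14619625]
```

Request:
arm_command(rot=[[-4.4, -4.1, -0.2], [-4.4, -4.1, -0.2], [-4.4, -4.1, -0.2], [-4.4, -4.1, -0.2], [-4.4, -4.1, -0.2]], slide=[[1.5, -6, -18], [1.5, -6, -18], [1.5, -6, -18], [1.5, -6, -18], [1.5, -6, -18]], gripper=[0, 0, 0, 0, 0])

```text
clock: 2.53
eef_pos: [595.6, 35.8, 100.8]
tool_rot: [2.673, -0.027, 0.742]
force: [0.9, -1.3, -1.4]
width: -0.1
```

```bash
cat >> h.py <<'E'
U=np.array([-0.682,0.731,0]);Y=np.array([-0.731,-0.682,0]);WC=np.array([570,58.3,22.2])
def rep():
    s=st(); T=R.from_euler('xyz',s['tool_rot']).as_matrix()
    e=s['eef_pos']+T@np.array([0,-11,0]); r=e-WC
    print('edge s %.1f lat %.1f above head %.1f'%(r@U,r@Y,e[2]-26),'lean',np.degrees(np.arcsin(-T[:,2]@U)).round(1),'side',np.degrees(np.arcsin(-T[:,2]@Y)).round(1),'tooly.Y',np.degrees(np.arcsin(T[:,1]@Y)).round(1))
    print('F along u %.1f y %.1f z %.1f'%(s['force']@U,s['force']@Y,s['force'][2]))
    return s
E
python3 -c "
from h import *
rep()"
```

```text
2.53 pos [595.6  35.8 100.8] rot [ 2.673 -0.027  0.742] F [ 0.9 -1.3 -1.4] w -0.1
edge s -24.1 lat -3.6 above head 69.8 lean 26.8 side 1.1 tooly.Y 1.1
F along u -1.5 y 0.3 z -1.4
```

Request:
arm_command(rot=[[-2.5, -2, -0.5], [0, 0, 0], [0, 0, 0], [0, 0, 0]], slide=[[-5, 3, -25], [-4, 2, -25], [0, 0, -6], [0, 0, 0]], gripper=[0, 0, 0, 0])

```text
clock: 2.87
eef_pos: [590.8, 44.8, 53.6]
tool_rot: [2.626, -0.029, 0.744]
force: [-0.1, 0.3, 0.8]
width: -0.1
```

```bash
python3 -c "
from h import *
rep()
snap('wrist','w2',(100,20,400,300),2.6)
snap('side','d2',(200,110,360,230),4.5)"
```

```text
2.87 pos [590.8  44.8  53.6] rot [ 2.626 -0.029  0.744] F [-0.1  0.3  0.8] w -0.1
edge s -14.5 lat -6.2 above head 22.2 lean 29.6 side 1.2 tooly.Y 1.2
F along u 0.3 y -0.1 z 0.8
```

View pics/w2.png

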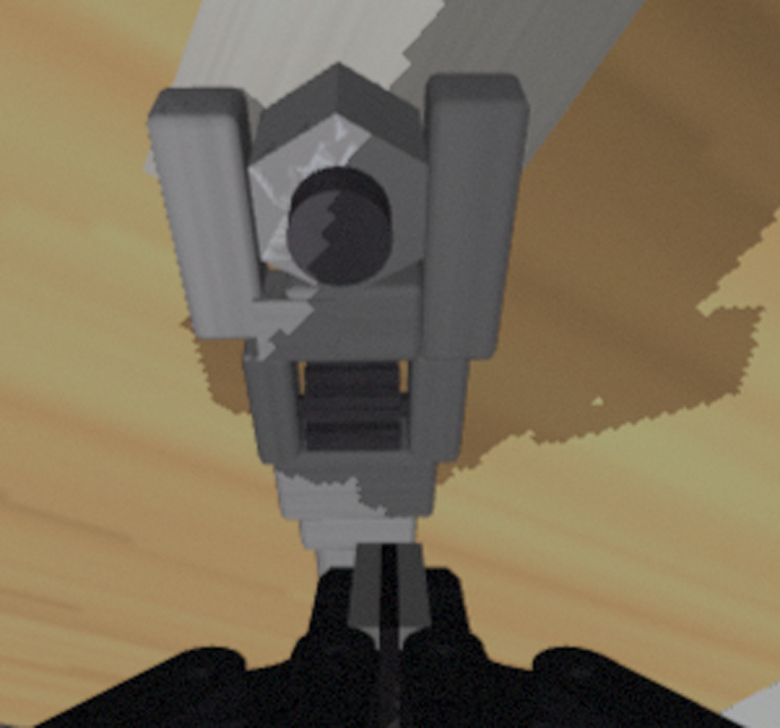

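View pics/d2.png

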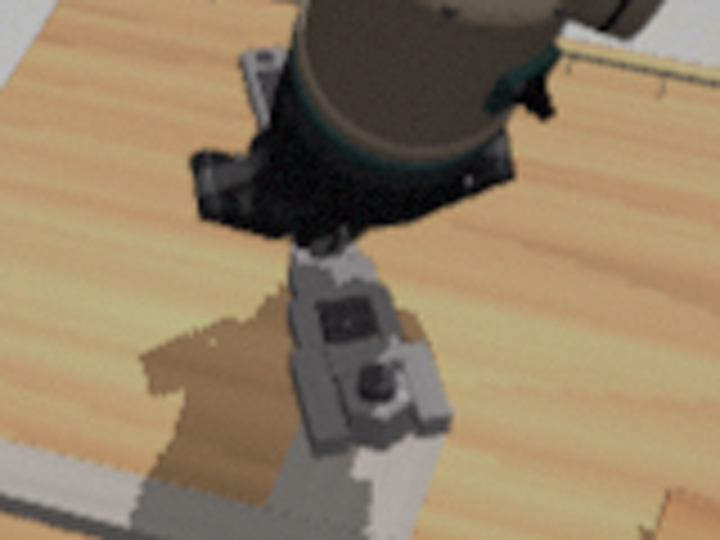

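Request:
arm_command(rot=[[0, 0, 0], [0, 0, 0], [0, 0, 0], [0, 0, 0]], slide=[[-3, -1.2, -7], [-3, -1.2, -7], [0, 0, 0], [0, 0, 0]], gripper=[0, 0, 0, 0])

```text
clock: 3.3
eef_pos: [591.3, 40.4, 47.0]
tool_rot: [2.621, -0.045, 0.735]
force: [0.1, -0.3, 1.0]
width: 0.1
```

```bash
python3 -c "
from h import *
rep()"
```

```text
3.3 pos [591.3  40.4  47. ] rot [ 2.621 -0.045  0.735] F [ 0.1 -0.3  1. ] w 0.1
edge s -18.1 lat -3.7 above head 15.6 lean 29.8 side 1.8 tooly.Y 2.0
F along u -0.3 y 0.1 z 1.0
```

Request:
arm_command(rot=[[0, 0, 0], [0, 0, 0]], slide=[[0, 0, 0], [0, 0, 0]], gripper=[0, 0])

```text
clock: 3.47
eef_pos: [593.3, 39.6, 49.5]
tool_rot: [2.62, -0.049, 0.733]
force: [0.1, 0.2, 0.2]
width: 0.1
```

Request:
arm_command(rot=[[0, 0, 0]], slide=[[-4, 0, -6]], gripper=[0])

```text
clock: 3.55
eef_pos: [591.3, 39.3, 45.4]
tool_rot: [2.617, -0.053, 0.731]
force: [-0.5, 0.0, 0.7]
width: -0.2
```

Request:
arm_command(rot=[[0, 0, 0]], slide=[[-4, 0, -4]], gripper=[0])

```text
clock: 3.63
eef_pos: [588.0, 39.3, 42.0]
tool_rot: [2.617, -0.055, 0.731]
force: [-0.2, -0.6, 0.1]
width: -0.2
```

```bash
python3 -c "
from h import *
rep()"
```

```text
3.63 pos [588.   39.3  42. ] rot [ 2.617 -0.055  0.731] F [-0.2 -0.6  0.1] w -0.2
edge s -16.7 lat -0.7 above head 10.5 lean 30.1 side 2.1 tooly.Y 2.6
F along u -0.3 y 0.5 z 0.1
```

Request:
arm_command(rot=[[-0.8, 0.8, 0.6], [-0.8, 0.8, 0.6]], slide=[[-2.5, 1.8, -4], [-2.5, 1.8, -4]], gripper=[0, 0])

```text
clock: 3.8
eef_pos: [583.4, 41.4, 35.4]
tool_rot: [2.614, -0.016, 0.75]
force: [0.1, 0.8, 1.1]
width: 0.2
```

```bash
python3 -c "
from h import *
rep()"
```

```text
3.8 pos [583.4  41.4  35.4] rot [ 2.614 -0.016  0.75 ] F [0.1 0.8 1.1] w 0.2
edge s -12.1 lat 1.6 above head 3.8 lean 30.2 side 0.8 tooly.Y 0.5
F along u 0.5 y -0.7 z 1.1
```

Request:
arm_command(rot=[[0, 0, 0], [0, 0, 0]], slide=[[-2.8, 3.8, -0.7], [-2.8, 3.8, -0.7]], gripper=[0, 0])

```text
clock: 3.97
eef_pos: [578.7, 48.7, 34.7]
tool_rot: [2.612, -0.017, 0.748]
force: [2.1, -1.2, -0.1]
width: -0.3
```

```bash
python3 -c "
from h import *
rep()"
```

```text
3.97 pos [578.7  48.7  34.7] rot [ 2.612 -0.017  0.748] F [ 2.1 -1.2 -0.1] w -0.3
edge s -3.5 lat 0.0 above head 3.2 lean 30.3 side 0.8 tooly.Y 0.6
F along u -2.3 y -0.7 z -0.1
```

Request:
arm_command(rot=[[0, 0, 0], [0, 0, 0]], slide=[[-3.0, 3.4, -0.5], [-3.0, 3.4, -0.5]], gripper=[0, 0])

```text
clock: 4.13
eef_pos: [574.6, 53.6, 35.9]
tool_rot: [2.605, -0.019, 0.745]
force: [2.2, -3.6, 3.1]
width: -0.4
```

```bash
python3 -c "
from h import *
rep()"
```

```text
4.13 pos [574.6  53.6  35.9] rot [ 2.605 -0.019  0.745] F [ 2.2 -3.6  3.1] w -0.4
edge s 2.9 lat -0.4 above head 4.3 lean 30.7 side 0.8 tooly.Y 0.9
F along u -4.2 y 0.8 z 3.1
```

Request:
arm_command(rot=[[0, 0, 0], [0, 0, 0]], slide=[[-3.0, 3.4, -1.5], [-3.0, 3.4, -1]], gripper=[0, 0])

```text
clock: 4.3
eef_pos: [570.1, 59.2, 35.5]
tool_rot: [2.6, -0.022, 0.742]
force: [-0.3, 0.4, -0.3]
width: 0.1
```

```bash
python3 -c "
from h import *
rep()"
```

```text
4.3 pos [570.1  59.2  35.5] rot [ 2.6   -0.022  0.742] F [-0.3  0.4 -0.3] w 0.1
edge s 10.0 lat -0.9 above head 3.9 lean 31.1 side 0.8 tooly.Y 1.1
F along u 0.5 y -0.1 z -0.3
```

Request:
arm_command(rot=[[0, 0, 0], [0.3, 0.3, 0.2], [0.3, 0.3, 0.2], [0, 0, 0]], slide=[[2, -2, 9], [7, -8, 0], [7, -8, -1], [0, 0, -1]], gripper=[0, 0, 0, 0])

```text
clock: 4.63
eef_pos: [581.7, 49.4, 39.7]
tool_rot: [2.628, -0.022, 0.758]
force: [0.3, -1.2, 0.6]
width: 0.1
```

```bash
python3 -c "
from h import *
rep()
snap('wrist','w3',(100,20,400,300),2.6)"
```

```text
4.63 pos [581.7  49.4  39.7] rot [ 2.628 -0.022  0.758] F [ 0.3 -1.2  0.6] w 0.1
edge s -4.9 lat -2.5 above head 8.3 lean 29.4 side 1.3 tooly.Y 0.2
F along u -1.0 y 0.6 z 0.6
```

View pics/w3.png

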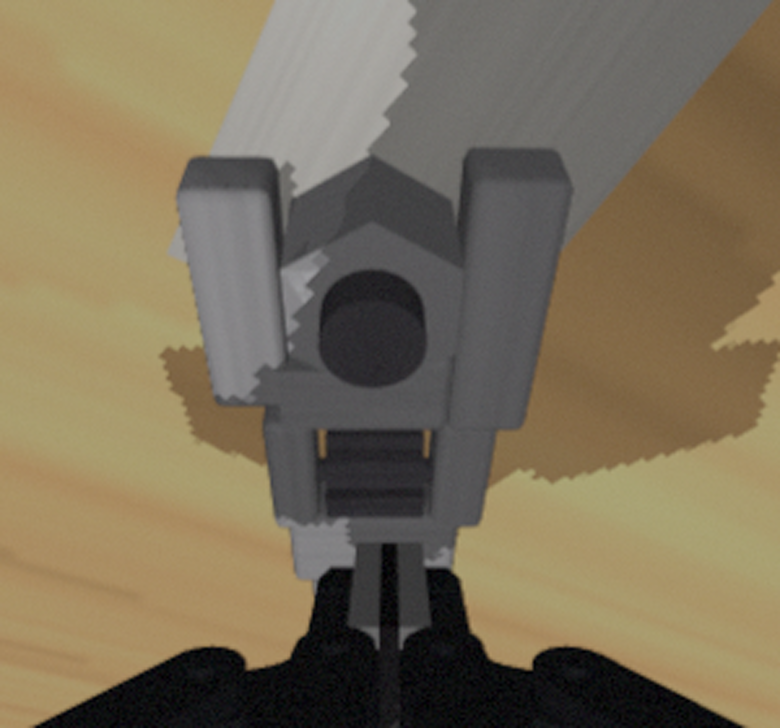

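Request:
arm_command(rot=[[0, 0, 0], [-0.3, 0.4, 0], [-0.3, 0.4, 0]], slide=[[3, -4.5, 0], [2, -3, -2], [0.0, 0.4, -4.5]], gripper=[0, 0, 0])

```text
clock: 4.93
eef_pos: [583.2, 46.7, 31.0]
tool_rot: [2.638, -0.004, 0.763]
force: [-0.7, -0.5, 0.0]
width: 0.3
```

```bash
python3 -c "
from h import *
rep()"
```

```text
4.93 pos [583.2  46.7  31. ] rot [ 2.638 -0.004  0.763] F [-0.7 -0.5  0. ] w 0.3
edge s -7.9 lat -1.6 above head -0.3 lean 28.8 side 0.5 tooly.Y -0.5
F along u 0.1 y 0.8 z 0.0
```

Request:
arm_command(rot=[[0, 0, 0]], slide=[[0.5, -2, 3.5]], gripper=[0])

```text
clock: 5.02
eef_pos: [583.0, 46.0, 33.1]
tool_rot: [2.64, -0.002, 0.765]
force: [0.5, 0.4, 0.1]
width: -0.0
```

```bash
python3 -c "
from h import *
rep()"
```

```text
5.02 pos [583.   46.   33.1] rot [ 2.64e+00 -2.00e-03  7.65e-01] F [0.5 0.4 0.1] w -0.0
edge s -8.2 lat -1.0 above head 1.8 lean 28.7 side 0.5 tooly.Y -0.6
F along u -0.0 y -0.7 z 0.1
```

Request:
arm_command(rot=[[-0.4, -0.4, 0], [-0.3, -0.3, 0], [0, 0, 0]], slide=[[-2.5, 3, 0.8], [-2.8, 3.2, -0.3], [-3, 3.3, -0.8]], gripper=[0, 0, 0])

```text
clock: 5.27
eef_pos: [576.1, 52.9, 34.5]
tool_rot: [2.616, -0.003, 0.761]
force: [5.2, -4.0, 2.5]
width: 0.1
```

```bash
python3 -c "
from h import *
rep()"
```

```text
5.27 pos [576.1  52.9  34.5] rot [ 2.616 -0.003  0.761] F [ 5.2 -4.   2.5] w 0.1
edge s 1.4 lat -0.7 above head 3.0 lean 30.1 side 0.4 tooly.Y -0.4
F along u -6.5 y -1.1 z 2.5
```

Request:
arm_command(rot=[[0, 0, 0], [0, 0, 0], [0, 0, 0], [0.2, 0.2, 0]], slide=[[-3.3, 3.5, -1.2], [-3, 3.2, -0.8], [2, -2, 10], [8, -8, 2]], gripper=[0, 0, 0, 0])

```text
clock: 5.6
eef_pos: [579.7, 50.7, 45.7]
tool_rot: [2.617, -0.001, 0.764]
force: [-1.2, 0.6, 0.2]
width: 0.0
```

```bash
python3 -c "
from h import *
rep()"
```

```text
5.6 pos [579.7  50.7  45.7] rot [ 2.617e+00 -1.000e-03  7.640e-01] F [-1.2  0.6  0.2] w 0.0
edge s -2.7 lat -1.8 above head 14.2 lean 30.1 side 0.4 tooly.Y -0.6
F along u 1.3 y 0.4 z 0.2
```

Request:
arm_command(rot=[[0, 0, 0], [0, 0, 0], [0, 0, 0]], slide=[[4, -7, -3], [0, -1.5, -3.5], [-0.5, 0.4, -1.5]], gripper=[0, 0, 0])

```text
clock: 5.85
eef_pos: [583.2, 43.8, 37.9]
tool_rot: [2.62, -0.004, 0.765]
force: [-1.1, 0.0, 0.2]
width: -0.1
```

```bash
python3 -c "
from h import *
rep()"
```

```text
5.85 pos [583.2  43.8  37.9] rot [ 2.62  -0.004  0.765] F [-1.1  0.   0.2] w -0.1
edge s -10.0 lat 0.3 above head 6.5 lean 29.8 side 0.6 tooly.Y -0.6
F along u 0.8 y 0.8 z 0.2
```

Request:
arm_command(rot=[[0, 0, 0], [0, 0, 0], [0, 0, 0], [0, 0, 0]], slide=[[0, 0.5, -4], [-2.6, 3, -0.5], [-2.8, 3.2, -0.5], [-3, 3.3, -0.8]], gripper=[0, 0, 0, 0])

```text
clock: 6.18
eef_pos: [576.6, 51.1, 34.2]
tool_rot: [2.611, -0.004, 0.761]
force: [5.2, -5.6, 1.5]
width: -0.1
```

```bash
python3 -c "
from h import *
rep()"
```

```text
6.18 pos [576.6  51.1  34.2] rot [ 2.611 -0.004  0.761] F [ 5.2 -5.6  1.5] w -0.1
edge s -0.3 lat 0.2 above head 2.6 lean 30.4 side 0.5 tooly.Y -0.4
F along u -7.6 y 0.1 z 1.5
```

Request:
arm_command(rot=[[0, 0, 0], [0, 0, 0]], slide=[[-3.3, 3.5, -0.6], [-3.3, 3.5, -0.8]], gripper=[0, 0])

```text
clock: 6.35
eef_pos: [572.6, 54.8, 35.6]
tool_rot: [2.601, -0.004, 0.757]
force: [3.4, -3.5, 3.1]
width: 0.1
```

```bash
python3 -c "
from h import *
rep()"
```

```text
6.35 pos [572.6  54.8  35.6] rot [ 2.601 -0.004  0.757] F [ 3.4 -3.5  3.1] w 0.1
edge s 5.1 lat 0.5 above head 4.0 lean 31.0 side 0.4 tooly.Y -0.2
F along u -4.9 y -0.1 z 3.1
```

Request:
arm_command(rot=[[0, 0, 0], [0, 0, 0], [0, 0, 0], [0.3, 0.3, 0], [0, 0, 0]], slide=[[-2.8, 3, -0.8], [2, -2, 8], [7.5, -8, 2], [4, -7, -3], [0, -1.5, -3]], gripper=[0, 0, 0, 0, 0])

```text
clock: 6.77
eef_pos: [579.2, 47.5, 36.8]
tool_rot: [2.62, -0.005, 0.767]
force: [-0.2, 0.2, 0.5]
width: -0.4
```

```bash
python3 -c "
from h import *
rep()
c,im,d=snap('wrist','w4',(100,20,400,300),2.6)"
```

```text
6.77 pos [579.2  47.5  36.8] rot [ 2.62  -0.005  0.767] F [-0.2  0.2  0.5] w -0.4
edge s -4.6 lat 0.7 above head 5.3 lean 29.9 side 0.7 tooly.Y -0.6
F along u 0.2 y 0.0 z 0.5
```

View pics/w4.png

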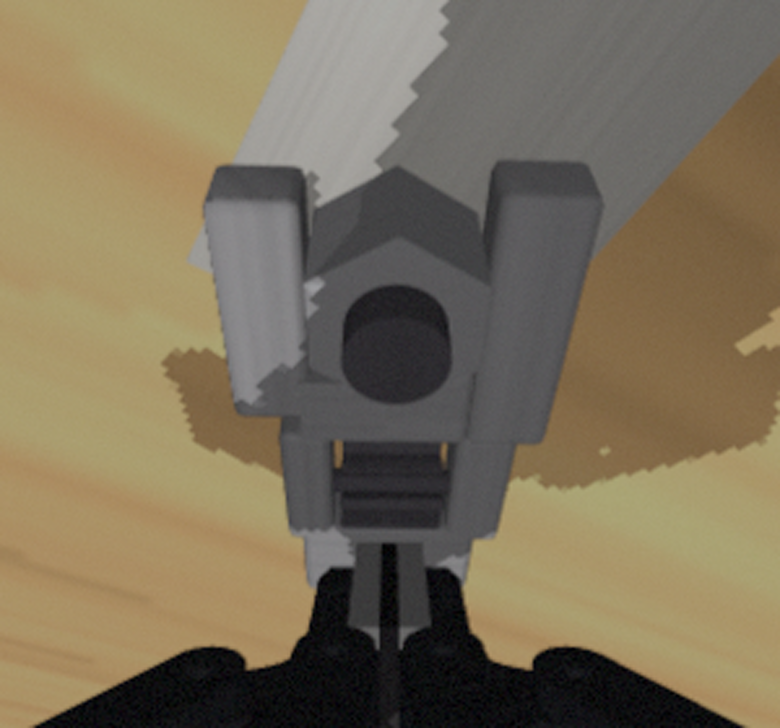

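Request:
arm_command(rot=[[0, 0, 0], [0, 0, 0]], slide=[[3.5, -4.5, 0], [0, -0.5, -2]], gripper=[0, 0])

```text
clock: 6.98
eef_pos: [580.7, 43.9, 32.5]
tool_rot: [2.624, -0.004, 0.769]
force: [0.2, -0.0, 0.0]
width: 0.1
```

```bash
python3 -c "
from h import *
rep()"
```

```text
6.98 pos [580.7  43.9  32.5] rot [ 2.624 -0.004  0.769] F [ 0.2 -0.   0. ] w 0.1
edge s -8.2 lat 2.2 above head 1.0 lean 29.6 side 0.7 tooly.Y -0.8
F along u -0.2 y -0.1 z 0.0
```

Request:
arm_command(rot=[[0, 0, 0], [0, 0, 0], [0, 0, 0]], slide=[[0, 2, 2], [-2.0, 3.5, 0.3], [-2.8, 3.4, -0.5]], gripper=[0, 0, 0])

```text
clock: 7.23
eef_pos: [576.6, 49.8, 34.9]
tool_rot: [2.619, -0.001, 0.765]
force: [2.8, -4.7, 4.0]
width: -0.0
```

```bash
python3 -c "
from h import *
rep()"
```

```text
7.23 pos [576.6  49.8  34.9] rot [ 2.619e+00 -1.000e-03  7.650e-01] F [ 2.8 -4.7  4. ] w -0.0
edge s -1.2 lat 1.1 above head 3.4 lean 29.9 side 0.5 tooly.Y -0.7
F along u -5.3 y 1.1 z 4.0
```

Request:
arm_command(rot=[[0, 0, 0], [0, 0, 0]], slide=[[-3, 3.5, -1], [-3, 3.5, -0.8]], gripper=[0, 0])

```text
clock: 7.4
eef_pos: [572.6, 54.6, 35.4]
tool_rot: [2.611, -0.003, 0.761]
force: [1.8, -2.1, 2.1]
width: 0.1
```

```bash
python3 -c "
from h import *
rep()"
```

```text
7.4 pos [572.6  54.6  35.4] rot [ 2.611 -0.003  0.761] F [ 1.8 -2.1  2.1] w 0.1
edge s 5.0 lat 0.7 above head 3.8 lean 30.4 side 0.4 tooly.Y -0.5
F along u -2.8 y 0.1 z 2.1
```

Return for pass 5.

Request:
arm_command(rot=[[0, 0, 0], [0, 0, 0], [0, 0, 0], [0, 0, 0], [0, 0, 0]], slide=[[-2.4, 3, -0.8], [2, -2, 8], [8, -8, 2], [5, -7, -2], [2, -3.5, -2]], gripper=[0, 0, 0, 0, 0])

```text
clock: 7.82
eef_pos: [584.1, 44.8, 38.7]
tool_rot: [2.62, -0.004, 0.771]
force: [0.5, 0.0, -0.0]
width: 0.3
```

```bash
python3 -c "
from h import *
rep()"
```

```text
7.82 pos [584.1  44.8  38.7] rot [ 2.62  -0.004  0.771] F [ 0.5  0.  -0. ] w 0.3
edge s -10.0 lat -0.9 above head 7.2 lean 29.9 side 0.8 tooly.Y -0.9
F along u -0.3 y -0.4 z -0.0
```

Request:
arm_command(rot=[[0, 0, 0], [0, 0, 0], [0, 0, 0]], slide=[[-0.5, -0.5, -4], [-2.8, 2.6, -0.5], [-2.6, 3, -0.5]], gripper=[0, 0, 0])

```text
clock: 8.07
eef_pos: [578.3, 48.3, 32.7]
tool_rot: [2.619, -0.003, 0.769]
force: [6.4, -4.5, 5.2]
width: 0.2
```

```bash
python3 -c "
from h import *
rep()"
```

```text
8.07 pos [578.3  48.3  32.7] rot [ 2.619 -0.003  0.769] F [ 6.4 -4.5  5.2] w 0.2
edge s -3.4 lat 0.9 above head 1.2 lean 29.9 side 0.7 tooly.Y -0.8
F along u -7.7 y -1.7 z 5.2
```

Request:
arm_command(rot=[[0, 0, 0]], slide=[[-2.4, 3, 0.5]], gripper=[0])

```text
clock: 8.15
eef_pos: [577.0, 49.8, 33.9]
tool_rot: [2.615, -0.003, 0.767]
force: [3.5, -4.6, -0.7]
width: 0.0
```

Request:
arm_command(rot=[[0, 0, 0]], slide=[[-2.4, 3, 0]], gripper=[0])

```text
clock: 8.23
eef_pos: [575.4, 51.3, 34.6]
tool_rot: [2.611, -0.002, 0.765]
force: [2.9, -3.9, -0.2]
width: -0.3
```

```bash
python3 -c "
from h import *
rep()"
```

```text
8.23 pos [575.4  51.3  34.6] rot [ 2.611e+00 -2.000e-03  7.650e-01] F [ 2.9 -3.9 -0.2] w -0.3
edge s 0.7 lat 1.0 above head 3.1 lean 30.4 side 0.5 tooly.Y -0.6
F along u -4.9 y 0.5 z -0.2
```

Request:
arm_command(rot=[[0, 0, 0]], slide=[[-2.4, 3.2, -0.7]], gripper=[0])

```text
clock: 8.32
eef_pos: [574.0, 52.7, 34.9]
tool_rot: [2.606, -0.002, 0.763]
force: [3.3, -3.8, 2.5]
width: 0.1
```

Request:
arm_command(rot=[[0, 0, 0]], slide=[[-2.6, 3.4, -0.7]], gripper=[0])

```text
clock: 8.4
eef_pos: [572.4, 54.3, 35.3]
tool_rot: [2.601, -0.002, 0.761]
force: [3.1, -3.7, 3.3]
width: -0.3
```

Request:
arm_command(rot=[[0, 0, 0]], slide=[[-2.6, 3.4, -0.7]], gripper=[0])

```text
clock: 8.48
eef_pos: [570.6, 56.5, 35.6]
tool_rot: [2.597, -0.002, 0.759]
force: [2.7, -4.1, 3.5]
width: 0.1
```

Request:
arm_command(rot=[[0, 0, 0]], slide=[[-2.4, 3, -0.7]], gripper=[0])

```text
clock: 8.57
eef_pos: [567.5, 60.4, 34.5]
tool_rot: [2.599, -0.002, 0.76]
force: [0.2, -0.2, -0.4]
width: -0.1
```

```bash
python3 -c "
from h import *
rep()"
```

```text
8.57 pos [567.5  60.4  34.5] rot [ 2.599e+00 -2.000e-03  7.600e-01] F [ 0.2 -0.2 -0.4] w -0.1
edge s 12.7 lat 0.4 above head 2.9 lean 31.1 side 0.4 tooly.Y -0.4
F along u -0.3 y -0.1 z -0.4
```

Request:
arm_command(rot=[[0, 0, 0], [0.2, 0.2, 0], [0.2, 0.2, 0], [0.2, 0.2, 0], [0, 0, 0]], slide=[[2, -2, 9], [8, -8, 2], [7, -8, 0], [2, -3.5, -3], [0, 0, -2]], gripper=[0, 0, 0, 0, 0])

```text
clock: 8.98
eef_pos: [579.6, 50.5, 35.1]
tool_rot: [2.635, -0.002, 0.774]
force: [0.0, -0.1, 0.2]
width: -0.1
```

```bash
python3 -c "
from h import *
rep()
c,im,d=snap('wrist','w5',(100,20,400,300),2.6)"
```

```text
8.98 pos [579.6  50.5  35.1] rot [ 2.635e+00 -2.000e-03  7.740e-01] F [ 0.  -0.1  0.2] w -0.1
edge s -2.7 lat -1.5 above head 3.8 lean 29.0 side 0.7 tooly.Y -1.1
F along u -0.1 y 0.0 z 0.2
```

View pics/w5.png

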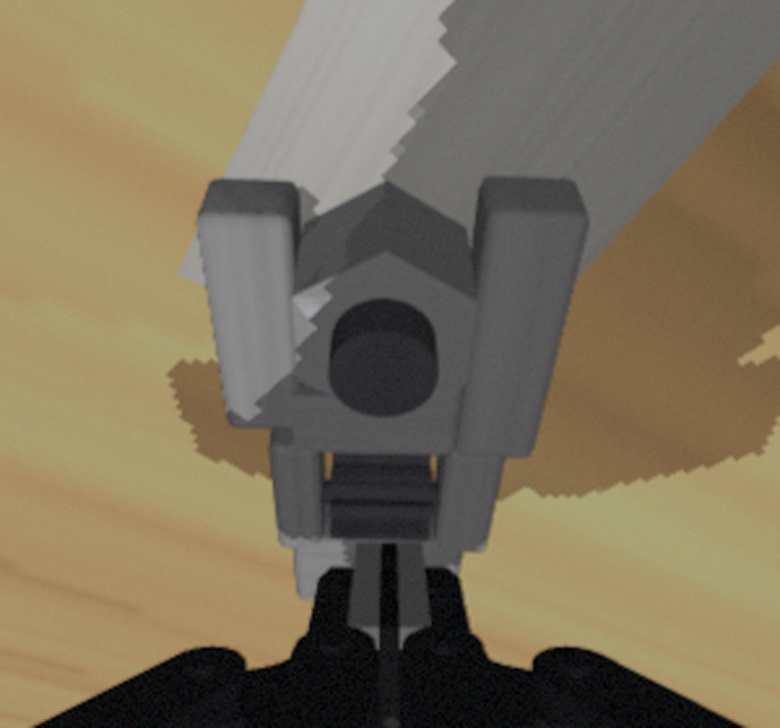

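Request:
arm_command(rot=[[-0.2, -0.2, 0], [0, 0, -0.3]], slide=[[2.5, -6.5, 0.5], [-0.5, -0.5, 0]], gripper=[0, 0])

```text
clock: 9.2
eef_pos: [579.5, 45.9, 33.6]
tool_rot: [2.634, 0.0, 0.771]
force: [0.7, -0.5, 0.1]
width: 0.2
```

```bash
python3 -c "
from h import *
rep()"
```

```text
9.2 pos [579.5  45.9  33.6] rot [2.634 0.    0.771] F [ 0.7 -0.5  0.1] w 0.2
edge s -5.9 lat 1.7 above head 2.2 lean 29.1 side 0.6 tooly.Y -1.0
F along u -0.9 y -0.2 z 0.1
```

Request:
arm_command(rot=[[-0.3, -0.3, 0]], slide=[[-1.5, 3, 1.2]], gripper=[0])

```text
clock: 9.28
eef_pos: [577.6, 48.5, 34.5]
tool_rot: [2.626, 0.001, 0.77]
force: [1.5, -2.1, 1.5]
width: 0.0
```

Request:
arm_command(rot=[[-0.2, -0.2, 0]], slide=[[-1.8, 2.8, 0]], gripper=[0])

```text
clock: 9.37
eef_pos: [576.2, 50.5, 35.2]
tool_rot: [2.617, 0.001, 0.769]
force: [3.5, -4.6, 4.2]
width: -0.0
```

Request:
arm_command(rot=[[0, 0, 0]], slide=[[-2.2, 2.8, -0.5]], gripper=[0])

```text
clock: 9.45
eef_pos: [574.8, 52.2, 35.8]
tool_rot: [2.612, 0.001, 0.767]
force: [4.0, -3.0, 4.5]
width: -0.6
```

```bash
python3 -c "
from h import *
rep()"
```

```text
9.45 pos [574.8  52.2  35.8] rot [2.612e+00 1.000e-03 7.670e-01] F [ 4.  -3.   4.5] w -0.6
edge s 1.7 lat 0.8 above head 4.2 lean 30.3 side 0.4 tooly.Y -0.9
F along u -4.9 y -0.9 z 4.5
```

Request:
arm_command(rot=[[0, 0, 0]], slide=[[-2.3, 3, -1.2]], gripper=[0])

```text
clock: 9.53
eef_pos: [572.7, 55.4, 35.1]
tool_rot: [2.611, 0.001, 0.767]
force: [1.1, -1.4, 1.8]
width: -0.3
```

Request:
arm_command(rot=[[0, 0, 0]], slide=[[-2.4, 3, -1]], gripper=[0])

```text
clock: 9.62
eef_pos: [570.5, 58.2, 34.5]
tool_rot: [2.609, 0.001, 0.767]
force: [2.4, -3.9, 3.4]
width: -0.1
```

Request:
arm_command(rot=[[0, 0, 0]], slide=[[-2.4, 3, -0.8]], gripper=[0])

```text
clock: 9.7
eef_pos: [567.5, 62.4, 33.4]
tool_rot: [2.61, 0.0, 0.768]
force: [-0.2, -0.0, -0.0]
width: 0.3
```

Request:
arm_command(rot=[[0, 0, 0]], slide=[[-2.4, 3, -0.7]], gripper=[0])

```text
clock: 9.78
eef_pos: [563.9, 67.4, 31.8]
tool_rot: [2.614, 0.0, 0.769]
force: [-0.6, 0.3, -0.3]
width: 0.0
```

```bash
python3 -c "
from h import *
rep()"
```

```text
9.78 pos [563.9  67.4  31.8] rot [2.614 0.    0.769] F [-0.6  0.3 -0.3] w 0.0
edge s 20.4 lat -1.5 above head 0.3 lean 30.2 side 0.5 tooly.Y -0.9
F along u 0.7 y 0.3 z -0.3
```

Request:
arm_command(rot=[[0, 0, 0], [0, 0, 0], [0, 0, 0], [0, 0, 0], [0, 0, 0]], slide=[[2, -2, 11], [7, -8, 2], [7, -8, 0], [6, -7, -1.5], [1, -3, -2]], gripper=[0, 0, 0, 0, 0])

```text
clock: 10.2
eef_pos: [582.1, 49.7, 36.6]
tool_rot: [2.631, 0.0, 0.784]
force: [0.2, -0.0, 0.2]
width: -0.2
```

```bash
python3 -c "
from h import *
rep()"
```

```text
10.2 pos [582.1  49.7  36.6] rot [2.631 0.    0.784] F [ 0.2 -0.   0.2] w -0.2
edge s -4.9 lat -2.7 above head 5.2 lean 29.2 side 0.9 tooly.Y -1.6
F along u -0.2 y -0.1 z 0.2
```

Request:
arm_command(rot=[[-0.2, -0.2, -0.8], [-0.2, -0.2, -0.5]], slide=[[-1, -3.5, -1.5], [-1.5, 0.2, -1.5]], gripper=[0, 0])

```text
clock: 10.37
eef_pos: [579.3, 44.6, 32.6]
tool_rot: [2.621, 0.0, 0.757]
force: [0.4, 0.0, -0.3]
width: 0.2
```

```bash
python3 -c "
from h import *
rep()"
```

```text
10.37 pos [579.3  44.6  32.6] rot [2.621 0.    0.757] F [ 0.4  0.  -0.3] w 0.2
edge s -6.9 lat 2.6 above head 1.1 lean 29.8 side 0.2 tooly.Y -0.3
F along u -0.2 y -0.3 z -0.3
```

Pass 7.

Request:
arm_command(rot=[[0, 0, 0]], slide=[[-0.8, 3, 2]], gripper=[0])

```text
clock: 10.45
eef_pos: [577.6, 46.8, 33.7]
tool_rot: [2.621, 0.002, 0.755]
force: [0.8, 0.0, -0.1]
width: 0.3
```

Request:
arm_command(rot=[[0, 0, 0]], slide=[[-1.6, 2.8, 0.5]], gripper=[0])

```text
clock: 10.53
eef_pos: [576.0, 49.4, 34.2]
tool_rot: [2.62, 0.003, 0.755]
force: [3.4, -3.9, -1.0]
width: -0.5
```

Request:
arm_command(rot=[[0, 0, 0]], slide=[[-2.0, 2.8, -0.5]], gripper=[0])

```text
clock: 10.62
eef_pos: [574.6, 50.9, 34.5]
tool_rot: [2.617, 0.004, 0.753]
force: [3.9, -4.1, 0.3]
width: -0.2
```

Request:
arm_command(rot=[[0, 0, 0]], slide=[[-2.2, 2.8, -0.8]], gripper=[0])

```text
clock: 10.7
eef_pos: [573.6, 51.9, 34.8]
tool_rot: [2.612, 0.004, 0.751]
force: [4.6, -4.8, 0.4]
width: -0.1
```

```bash
python3 -c "
from h import *
rep()"
```

```text
10.7 pos [573.6  51.9  34.8] rot [2.612 0.004 0.751] F [ 4.6 -4.8  0.4] w -0.1
edge s 2.4 lat 1.7 above head 3.3 lean 30.4 side -0.2 tooly.Y -0.1
F along u -6.7 y -0.1 z 0.4
```

Request:
arm_command(rot=[[0, 0, 0]], slide=[[-2.2, 2.8, -0.8]], gripper=[0])

```text
clock: 10.78
eef_pos: [572.5, 53.2, 35.3]
tool_rot: [2.607, 0.004, 0.749]
force: [3.1, -3.7, 3.1]
width: -0.2
```

Request:
arm_command(rot=[[0, 0, 0]], slide=[[-2.2, 2.8, -0.8]], gripper=[0])

```text
clock: 10.87
eef_pos: [571.3, 54.8, 35.7]
tool_rot: [2.603, 0.004, 0.747]
force: [2.5, -3.9, 2.9]
width: 0.2
```

Request:
arm_command(rot=[[0, 0, 0]], slide=[[-2.2, 2.8, -0.8]], gripper=[0])

```text
clock: 10.95
eef_pos: [569.2, 57.6, 35.3]
tool_rot: [2.602, 0.003, 0.747]
force: [-0.8, -0.1, 0.1]
width: 0.2
```

Request:
arm_command(rot=[[0, 0, 0]], slide=[[-2.0, 2.2, -0.5]], gripper=[0])

```text
clock: 11.03
eef_pos: [566.2, 61.7, 34.2]
tool_rot: [2.605, 0.003, 0.749]
force: [-1.1, -0.8, 0.8]
width: -0.1
```

```bash
python3 -c "
from h import *
rep()"
```

```text
11.03 pos [566.2  61.7  34.2] rot [2.605 0.003 0.749] F [-1.1 -0.8  0.8] w -0.1
edge s 14.5 lat 0.5 above head 2.5 lean 30.8 side -0.2 tooly.Y 0.0
F along u 0.1 y 1.3 z 0.8
```

Pass 7 complete, still loose. Return, with a look.

Request:
arm_command(rot=[[0, 0, 0], [0.2, 0.2, 0], [0.2, 0.2, 0], [0, 0, 0], [0, 0, 0]], slide=[[2, -2, 10], [7, -8, 2], [6, -8, 0], [3, -4, -1], [-0.5, -0.5, -1.5]], gripper=[0, 0, 0, 0, 0])

```text
clock: 11.45
eef_pos: [577.8, 51.2, 38.8]
tool_rot: [2.635, 0.002, 0.764]
force: [-0.3, 0.6, -1.0]
width: 0.0
```

```bash
python3 -c "
from h import *
rep()
c,im,d=snap('wrist','w6',(100,20,400,300),2.6)"
```

```text
11.45 pos [577.8  51.2  38.8] rot [2.635e+00 2.000e-03 7.640e-01] F [-0.3  0.6 -1. ] w 0.0
edge s -0.9 lat -0.7 above head 7.5 lean 29.0 side 0.3 tooly.Y -0.7
F along u 0.6 y -0.2 z -1.0
```

View pics/w6.png

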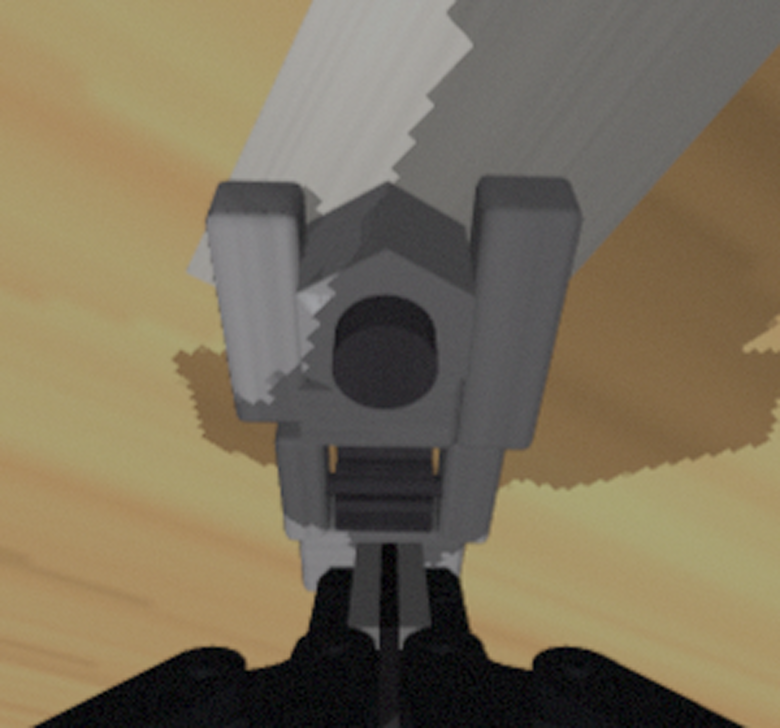

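Request:
arm_command(rot=[[0, 0, 0], [0, 0, 0], [0, 0, 0]], slide=[[3, -5.5, 0], [1, -3, -2], [-1, 0.6, -2]], gripper=[0, 0, 0])

```text
clock: 11.75
eef_pos: [578.6, 45.5, 32.7]
tool_rot: [2.639, 0.003, 0.767]
force: [0.2, -0.2, 0.6]
width: -0.2
```

```bash
python3 -c "
from h import *
rep()"
```

```text
11.75 pos [578.6  45.5  32.7] rot [2.639 0.003 0.767] F [ 0.2 -0.2  0.6] w -0.2
edge s -5.6 lat 2.6 above head 1.4 lean 28.8 side 0.3 tooly.Y -0.9
F along u -0.2 y 0.0 z 0.6
```

Request:
arm_command(rot=[[-0.3, -0.3, 0]], slide=[[0, 2.5, 1.8]], gripper=[0])

```text
clock: 11.83
eef_pos: [578.1, 46.9, 34.0]
tool_rot: [2.632, 0.005, 0.766]
force: [-0.2, -0.6, 0.4]
width: -0.1
```

Request:
arm_command(rot=[[-0.3, -0.3, 0]], slide=[[-1.4, 2.5, 0]], gripper=[0])

```text
clock: 11.92
eef_pos: [577.4, 48.6, 34.6]
tool_rot: [2.621, 0.005, 0.765]
force: [3.9, -3.6, 2.4]
width: 0.3
```

Request:
arm_command(rot=[[-0.2, -0.2, 0]], slide=[[-1.8, 2.6, -0.6]], gripper=[0])

```text
clock: 12.0
eef_pos: [576.5, 49.8, 35.0]
tool_rot: [2.611, 0.005, 0.763]
force: [2.9, -5.1, 4.5]
width: 0.2
```

Request:
arm_command(rot=[[0, 0, 0]], slide=[[-2.0, 2.6, -0.8]], gripper=[0])

```text
clock: 12.08
eef_pos: [575.6, 51.0, 35.4]
tool_rot: [2.606, 0.005, 0.761]
force: [2.7, -5.2, 3.3]
width: -0.1
```

```bash
python3 -c "
from h import *
rep()"
```

```text
12.08 pos [575.6  51.   35.4] rot [2.606 0.005 0.761] F [ 2.7 -5.2  3.3] w -0.1
edge s 0.3 lat 1.0 above head 3.8 lean 30.7 side 0.1 tooly.Y -0.7
F along u -5.7 y 1.6 z 3.3
```

Request:
arm_command(rot=[[0, 0, 0]], slide=[[-2.2, 2.6, -1]], gripper=[0])

```text
clock: 12.17
eef_pos: [574.6, 52.2, 35.7]
tool_rot: [2.601, 0.004, 0.76]
force: [0.7, -1.8, 2.8]
width: 0.4
```

Request:
arm_command(rot=[[0, 0, 0]], slide=[[-2.2, 2.6, -1]], gripper=[0])

```text
clock: 12.25
eef_pos: [572.7, 54.8, 35.2]
tool_rot: [2.6, 0.004, 0.76]
force: [3.1, -2.6, 3.0]
width: 0.2
```

Request:
arm_command(rot=[[0, 0, 0]], slide=[[-2.2, 2.6, -1]], gripper=[0])

```text
clock: 12.33
eef_pos: [571.0, 56.8, 34.9]
tool_rot: [2.597, 0.004, 0.759]
force: [2.1, -4.0, 5.0]
width: 0.2
```

```bash
python3 -c "
from h import *
rep()"
```

```text
12.33 pos [571.   56.8  34.9] rot [2.597 0.004 0.759] F [ 2.1 -4.   5. ] w 0.2
edge s 7.6 lat 0.4 above head 3.2 lean 31.2 side 0.1 tooly.Y -0.5
F along u -4.4 y 1.2 z 5.0
```

Request:
arm_command(rot=[[0, 0, 0]], slide=[[-2.2, 2.6, -0.6]], gripper=[0])

```text
clock: 12.42
eef_pos: [568.8, 59.5, 34.4]
tool_rot: [2.596, 0.004, 0.759]
force: [0.7, -0.2, 1.1]
width: -0.3
```

Request:
arm_command(rot=[[0, 0, 0], [0, 0, 0], [0.2, 0.2, 0], [0.2, 0.2, 0], [0.2, 0.2, 0]], slide=[[-1, 1, 2], [2, -2, 9], [7, -8, 2], [6, -8, 0], [3, -5, -1]], gripper=[0, 0, 0, 0, 0])

```text
clock: 12.83
eef_pos: [578.5, 51.1, 40.8]
tool_rot: [2.636, 0.004, 0.776]
force: [0.1, 0.1, -0.6]
width: -0.1
```

```bash
python3 -c "
from h import *
rep()"
```

```text
12.83 pos [578.5  51.1  40.8] rot [2.636 0.004 0.776] F [ 0.1  0.1 -0.6] w -0.1
edge s -1.4 lat -1.0 above head 9.5 lean 29.0 side 0.5 tooly.Y -1.4
F along u -0.0 y -0.2 z -0.6
```

Pass 9.

Request:
arm_command(rot=[[-0.2, -0.2, -0.6], [-0.2, -0.2, -0.4], [-0.2, -0.2, 0]], slide=[[3, -5, -1.5], [0.5, -1.5, -2.5], [0, 0.6, -1.8]], gripper=[0, 0, 0])

```text
clock: 13.08
eef_pos: [581.1, 45.9, 33.6]
tool_rot: [2.625, 0.002, 0.757]
force: [1.1, -0.2, 0.2]
width: -0.0
```

```bash
python3 -c "
from h import *
rep()"
```

```text
13.08 pos [581.1  45.9  33.6] rot [2.625e+00 2.000e-03 7.570e-01] F [ 1.1 -0.2  0.2] w -0.0
edge s -7.1 lat 0.4 above head 2.1 lean 29.6 side 0.1 tooly.Y -0.3
F along u -0.9 y -0.7 z 0.2
```

Request:
arm_command(rot=[[-0.2, -0.2, 0], [0, 0, 0]], slide=[[-1.8, 2.5, 1], [-2, 2.5, 0]], gripper=[0, 0])

```text
clock: 13.25
eef_pos: [577.0, 50.4, 33.9]
tool_rot: [2.617, 0.004, 0.756]
force: [4.9, -4.7, 2.2]
width: 0.2
```

Request:
arm_command(rot=[[0, 0, 0]], slide=[[-2, 2.6, -0.6]], gripper=[0])

```text
clock: 13.33
eef_pos: [576.0, 51.3, 34.3]
tool_rot: [2.612, 0.005, 0.755]
force: [5.5, -4.7, 2.5]
width: 0.0
```

Request:
arm_command(rot=[[0, 0, 0]], slide=[[-2, 2.6, -0.8]], gripper=[0])

```text
clock: 13.42
eef_pos: [575.3, 52.1, 34.7]
tool_rot: [2.606, 0.005, 0.753]
force: [4.2, -4.2, -0.1]
width: -0.1
```

Request:
arm_command(rot=[[0, 0, 0]], slide=[[-2, 2.6, -0.8]], gripper=[0])

```text
clock: 13.5
eef_pos: [574.4, 53.0, 35.0]
tool_rot: [2.601, 0.006, 0.751]
force: [3.8, -4.0, -0.8]
width: -0.4
```

```bash
python3 -c "
from h import *
rep()"
```

```text
13.5 pos [574.4  53.   35. ] rot [2.601 0.006 0.751] F [ 3.8 -4.  -0.8] w -0.4
edge s 2.5 lat 0.5 above head 3.4 lean 31.0 side -0.3 tooly.Y -0.2
F along u -5.5 y -0.0 z -0.8
```

Request:
arm_command(rot=[[0, 0, 0]], slide=[[-2.4, 2.8, -0.8]], gripper=[0])

```text
clock: 13.58
eef_pos: [573.1, 54.2, 35.4]
tool_rot: [2.596, 0.006, 0.749]
force: [3.1, -3.5, 4.1]
width: -0.2
```

Request:
arm_command(rot=[[0, 0, 0]], slide=[[-2.4, 2.8, -0.8]], gripper=[0])

```text
clock: 13.67
eef_pos: [571.7, 55.7, 35.8]
tool_rot: [2.592, 0.006, 0.748]
force: [2.6, -3.2, 4.6]
width: 0.0
```

Request:
arm_command(rot=[[0, 0, 0]], slide=[[-2.4, 2.8, -0.8]], gripper=[0])

```text
clock: 13.75
eef_pos: [569.2, 58.9, 35.2]
tool_rot: [2.591, 0.005, 0.748]
force: [0.7, -0.8, 0.0]
width: -0.1
```

Request:
arm_command(rot=[[0, 0, 0]], slide=[[-2.4, 2.8, -0.8]], gripper=[0])

```text
clock: 13.83
eef_pos: [565.8, 63.4, 33.7]
tool_rot: [2.594, 0.005, 0.749]
force: [-1.0, -1.0, -0.9]
width: 0.1
```

```bash
python3 -c "
from h import *
rep()"
```

```text
13.83 pos [565.8  63.4  33.7] rot [2.594 0.005 0.749] F [-1.  -1.  -0.9] w 0.1
edge s 16.0 lat -0.4 above head 2.0 lean 31.4 side -0.3 tooly.Y -0.1
F along u -0.1 y 1.4 z -0.9
```

Request:
arm_command(rot=[[0, 0, 0], [0.3, 0.3, 0], [0.2, 0.2, 0], [0.2, 0.2, -0.3], [0, 0, -0.3]], slide=[[2, -2, 10], [7, -8, 2], [7, -8, 0], [5, -6.5, -1], [1, -3, -2]], gripper=[0, 0, 0, 0, 0])

```text
clock: 14.25
eef_pos: [580.6, 49.1, 37.2]
tool_rot: [2.634, 0.006, 0.756]
force: [0.6, 0.1, -0.0]
width: 0.2
```

```bash
python3 -c "
from h import *
rep()
c,im,d=snap('wrist','w7',(160,60,320,230),4)"
```

```text
14.25 pos [580.6  49.1  37.2] rot [2.634 0.006 0.756] F [ 0.6  0.1 -0. ] w 0.2
edge s -4.4 lat -1.4 above head 5.8 lean 29.1 side -0.2 tooly.Y -0.4
F along u -0.3 y -0.5 z -0.0
```

View pics/w7.png

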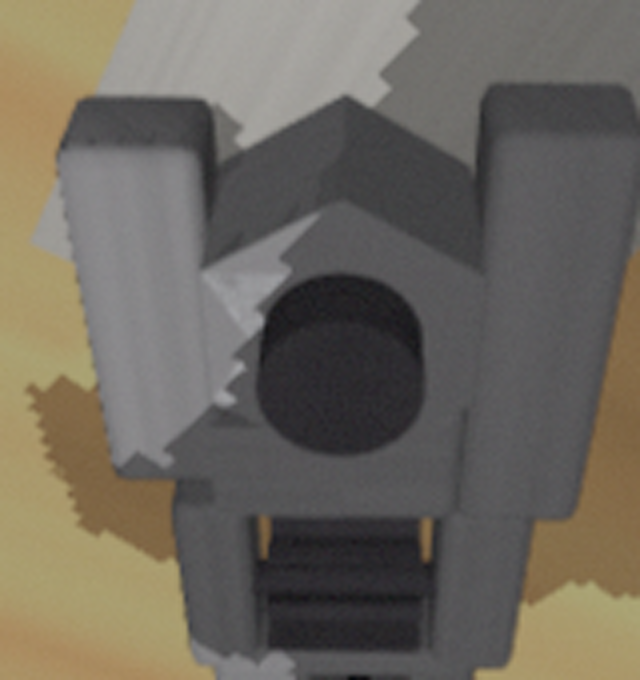

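Request:
arm_command(rot=[[-0.2, -0.2, 0], [-0.2, -0.2, 0]], slide=[[0, -3.5, -1], [-0.8, 0, -2.2]], gripper=[0, 0])

```text
clock: 14.47
eef_pos: [578.4, 46.9, 32.7]
tool_rot: [2.626, 0.006, 0.756]
force: [3.3, -3.5, 10.7]
width: 0.0
```

Request:
arm_command(rot=[[-0.2, -0.2, 0]], slide=[[-1.5, 2, 0.5]], gripper=[0])

```text
clock: 14.55
eef_pos: [577.7, 47.5, 33.7]
tool_rot: [2.617, 0.006, 0.755]
force: [4.6, -3.3, -0.5]
width: 0.5
```

```bash
python3 -c "
from h import *
rep()"
```

```text
14.55 pos [577.7  47.5  33.7] rot [2.617 0.006 0.755] F [ 4.6 -3.3 -0.5] w 0.5
edge s -3.6 lat 1.8 above head 2.2 lean 30.1 side -0.2 tooly.Y -0.4
F along u -5.6 y -1.1 z -0.5
```

Request:
arm_command(rot=[[0, 0, 0]], slide=[[-2, 2.8, 0.4]], gripper=[0])

```text
clock: 14.63
eef_pos: [576.1, 49.2, 34.5]
tool_rot: [2.613, 0.007, 0.754]
force: [3.9, -4.1, -1.4]
width: 0.4
```

Request:
arm_command(rot=[[0, 0, 0]], slide=[[-2, 2.8, 0]], gripper=[0])

```text
clock: 14.72
eef_pos: [574.4, 51.0, 34.9]
tool_rot: [2.61, 0.008, 0.753]
force: [4.9, -4.2, -0.4]
width: 0.2
```

Request:
arm_command(rot=[[0, 0, 0]], slide=[[-2, 2.8, -0.5]], gripper=[0])

```text
clock: 14.8
eef_pos: [572.9, 52.6, 35.0]
tool_rot: [2.607, 0.009, 0.752]
force: [3.1, -3.5, 3.3]
width: 0.1
```

Request:
arm_command(rot=[[0, 0, 0]], slide=[[-2.2, 2.8, -0.6]], gripper=[0])

```text
clock: 14.88
eef_pos: [571.5, 53.9, 35.4]
tool_rot: [2.602, 0.009, 0.75]
force: [3.7, -3.8, 4.9]
width: 0.2
```

```bash
python3 -c "
from h import *
rep()"
```

```text
14.88 pos [571.5  53.9  35.4] rot [2.602 0.009 0.75 ] F [ 3.7 -3.8  4.9] w 0.2
edge s 5.2 lat 1.9 above head 3.7 lean 30.9 side -0.5 tooly.Y -0.2
F along u -5.3 y -0.1 z 4.9
```

Request:
arm_command(rot=[[0, 0, 0]], slide=[[-2.2, 2.4, -0.8]], gripper=[0])

```text
clock: 14.97
eef_pos: [570.2, 55.0, 35.6]
tool_rot: [2.597, 0.01, 0.749]
force: [4.3, -3.2, 4.9]
width: 0.2
```

Request:
arm_command(rot=[[0, 0, 0]], slide=[[-2.2, 2.4, -0.8]], gripper=[0])

```text
clock: 15.05
eef_pos: [568.1, 57.5, 35.2]
tool_rot: [2.596, 0.009, 0.748]
force: [-0.2, 0.0, -0.5]
width: -0.2
```

Request:
arm_command(rot=[[0, 0, 0]], slide=[[-2.2, 2.4, -0.6]], gripper=[0])

```text
clock: 15.13
eef_pos: [564.9, 61.2, 33.9]
tool_rot: [2.598, 0.01, 0.75]
force: [-0.7, -0.1, -0.3]
width: -0.3
```

```bash
python3 -c "
from h import *
rep()"
```

```text
15.13 pos [564.9  61.2  33.9] rot [2.598 0.01  0.75 ] F [-0.7 -0.1 -0.3] w -0.3
edge s 15.0 lat 1.8 above head 2.2 lean 31.2 side -0.5 tooly.Y -0.2
F along u 0.4 y 0.6 z -0.3
```

Request:
arm_command(rot=[[0, 0, 0], [0.3, 0.3, 0], [0.2, 0.2, 0], [0.2, 0.2, -0.3], [0, 0, -0.3]], slide=[[2, -2, 10], [8, -8, 2], [8, -8, 0], [5, -6.5, 0], [1, -3, -1]], gripper=[0, 0, 0, 0, 0])

```text
clock: 15.55
eef_pos: [582.1, 44.7, 39.7]
tool_rot: [2.633, 0.013, 0.755]
force: [-0.2, -0.1, -0.5]
width: -0.0
```

```bash
python3 -c "
from h import *
rep()"
```

```text
15.55 pos [582.1  44.7  39.7] rot [2.633 0.013 0.755] F [-0.2 -0.1 -0.5] w -0.0
edge s -8.6 lat 0.5 above head 8.4 lean 29.1 side -0.5 tooly.Y -0.6
F along u 0.1 y 0.2 z -0.5
```

Request:
arm_command(rot=[[-0.2, -0.2, 0], [-0.2, -0.2, 0], [0, 0, 0]], slide=[[0, 0, -3], [0, 1, -1.5], [-1.8, 2.2, 0]], gripper=[0, 0, 0])

```text
clock: 15.8
eef_pos: [578.8, 48.8, 33.7]
tool_rot: [2.625, 0.013, 0.754]
force: [6.5, -4.2, 1.6]
width: -0.1
```

```bash
python3 -c "
from h import *
rep()"
```

```text
15.8 pos [578.8  48.8  33.7] rot [2.625 0.013 0.754] F [ 6.5 -4.2  1.6] w -0.1
edge s -3.4 lat 0.2 above head 2.3 lean 29.6 side -0.6 tooly.Y -0.5
F along u -7.5 y -1.8 z 1.6
```

Request:
arm_command(rot=[[0, 0, 0]], slide=[[-2.2, 2.6, 0]], gripper=[0])

```text
clock: 15.88
eef_pos: [577.6, 50.1, 34.4]
tool_rot: [2.621, 0.014, 0.753]
force: [6.0, -5.0, -0.3]
width: -0.0
```

Request:
arm_command(rot=[[0, 0, 0]], slide=[[-2.2, 2.6, -0.4]], gripper=[0])

```text
clock: 15.97
eef_pos: [576.5, 51.1, 34.9]
tool_rot: [2.616, 0.014, 0.751]
force: [5.9, -4.7, -1.0]
width: -0.2
```

Request:
arm_command(rot=[[0, 0, 0]], slide=[[-2.2, 2.6, -0.6]], gripper=[0])

```text
clock: 16.05
eef_pos: [575.4, 52.2, 35.5]
tool_rot: [2.611, 0.015, 0.75]
force: [3.1, -3.2, 3.5]
width: -0.3
```

Request:
arm_command(rot=[[0, 0, 0]], slide=[[-2.2, 2.6, -0.6]], gripper=[0])

```text
clock: 16.13
eef_pos: [574.1, 53.5, 36.0]
tool_rot: [2.606, 0.015, 0.748]
force: [3.6, -4.4, 3.4]
width: 0.0
```

```bash
python3 -c "
from h import *
rep()"
```

```text
16.13 pos [574.1  53.5  36. ] rot [2.606 0.015 0.748] F [ 3.6 -4.4  3.4] w 0.0
edge s 3.2 lat 0.4 above head 4.4 lean 30.7 side -0.8 tooly.Y -0.3
F along u -5.7 y 0.4 z 3.4
```

Request:
arm_command(rot=[[0, 0, 0]], slide=[[-2.0, 2.4, -1.5]], gripper=[0])

```text
clock: 16.22
eef_pos: [573.2, 54.3, 36.1]
tool_rot: [2.601, 0.015, 0.747]
force: [4.1, -3.8, 8.1]
width: 0.0
```

Request:
arm_command(rot=[[0, 0, 0]], slide=[[-2.0, 2.4, -1.5]], gripper=[0])

```text
clock: 16.3
eef_pos: [572.4, 55.3, 36.1]
tool_rot: [2.596, 0.015, 0.745]
force: [2.4, -3.1, 7.6]
width: -0.1
```

Request:
arm_command(rot=[[0, 0, 0]], slide=[[-2.0, 2.4, -1.2]], gripper=[0])

```text
clock: 16.38
eef_pos: [570.4, 57.9, 35.2]
tool_rot: [2.595, 0.014, 0.745]
force: [-0.3, -0.9, -0.8]
width: 0.1
```

```bash
python3 -c "
from h import *
rep()"
```

```text
16.38 pos [570.4  57.9  35.2] rot [2.595 0.014 0.745] F [-0.3 -0.9 -0.8] w 0.1
edge s 8.9 lat 0.0 above head 3.5 lean 31.3 side -0.9 tooly.Y -0.1
F along u -0.4 y 0.8 z -0.8
```

Request:
arm_command(rot=[[0, 0, 0], [0.2, 0.2, 0], [0.1, 0.3, 0], [0.1, 0.2, 0], [0, 0, 0]], slide=[[2, -2, 10], [7, -8, 2], [7, -8, 0], [4, -6, 0], [1, -3, -1]], gripper=[0, 0, 0, 0, 0])

```text
clock: 16.8
eef_pos: [584.9, 42.8, 41.1]
tool_rot: [2.629, 0.019, 0.761]
force: [0.5, 0.6, 0.0]
width: -0.1
```

```bash
python3 -c "
from h import *
rep()
c,im,d=snap('wrist','w8',(160,60,320,230),4)"
```

```text
16.8 pos [584.9  42.8  41.1] rot [2.629 0.019 0.761] F [0.5 0.6 0. ] w -0.1
edge s -11.9 lat -0.2 above head 9.7 lean 29.4 side -0.6 tooly.Y -1.0
F along u 0.1 y -0.8 z 0.0
```

View pics/w8.png

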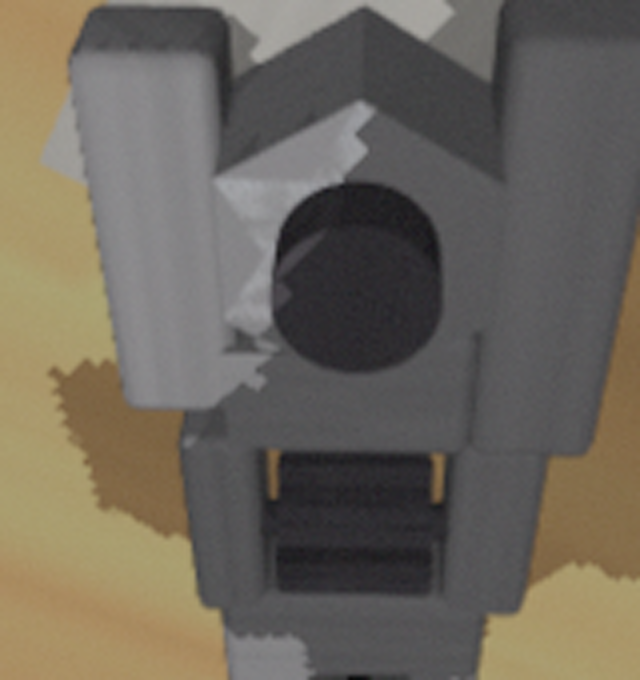

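Request:
arm_command(rot=[[-0.2, -0.2, 0], [-0.2, -0.2, 0], [-0.2, -0.2, 0]], slide=[[-1.5, 1.5, -4], [-1.2, 1.5, -3.2], [-1.0, 1, 0]], gripper=[0, 0, 0])

```text
clock: 17.1
eef_pos: [579.8, 46.5, 32.7]
tool_rot: [2.614, 0.019, 0.759]
force: [4.8, -3.2, 2.0]
width: -0.3
```

```bash
python3 -c "
from h import *
rep()"
```

```text
17.1 pos [579.8  46.5  32.7] rot [2.614 0.019 0.759] F [ 4.8 -3.2  2. ] w -0.3
edge s -5.8 lat 1.0 above head 1.1 lean 30.2 side -0.7 tooly.Y -1.0
F along u -5.6 y -1.3 z 2.0
```

Request:
arm_command(rot=[[0, 0, 0]], slide=[[-2.2, 2.6, 0]], gripper=[0])

```text
clock: 17.18
eef_pos: [578.5, 47.5, 33.4]
tool_rot: [2.61, 0.02, 0.758]
force: [4.3, -3.9, 3.5]
width: -0.0
```

Request:
arm_command(rot=[[0, 0, 0]], slide=[[-2.2, 2.6, -0.5]], gripper=[0])

```text
clock: 17.27
eef_pos: [577.2, 48.6, 33.9]
tool_rot: [2.605, 0.021, 0.756]
force: [3.2, -3.3, 3.7]
width: -0.1
```

Request:
arm_command(rot=[[0, 0, 0]], slide=[[-2.2, 2.6, -0.8]], gripper=[0])

```text
clock: 17.35
eef_pos: [575.8, 50.0, 34.1]
tool_rot: [2.602, 0.021, 0.755]
force: [4.9, -5.9, 2.7]
width: -0.2
```

```bash
python3 -c "
from h import *
rep()"
```

```text
17.35 pos [575.8  50.   34.1] rot [2.602 0.021 0.755] F [ 4.9 -5.9  2.7] w -0.2
edge s -0.6 lat 1.6 above head 2.4 lean 30.9 side -0.9 tooly.Y -0.8
F along u -7.7 y 0.4 z 2.7
```

```bash
python3 -c "
from h import *
c,im,d=snap('wrist','w9',(160,80,320,250),4)
rep()"
```

```text
17.4 pos [575.7  50.1  34.1] rot [2.601 0.021 0.755] F [ 3.6 -3.9  4.4] w 0.1
edge s -0.4 lat 1.6 above head 2.4 lean 31.0 side -0.9 tooly.Y -0.8
F along u -5.3 y -0.0 z 4.4
```

View pics/w9.png

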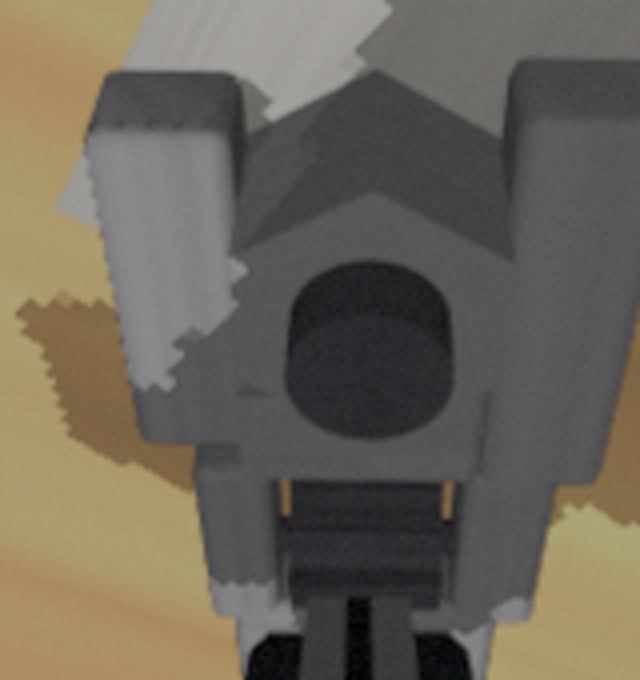

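Request:
arm_command(rot=[[0, 0, 0]], slide=[[-2.0, 2.4, -1.5]], gripper=[0])

```text
clock: 17.48
eef_pos: [575.3, 50.4, 34.2]
tool_rot: [2.595, 0.021, 0.753]
force: [8.0, -6.0, 2.6]
width: 0.1
```

Request:
arm_command(rot=[[0, 0, 0]], slide=[[-2.0, 2.4, -1.5]], gripper=[0])

```text
clock: 17.57
eef_pos: [575.2, 50.4, 34.4]
tool_rot: [2.589, 0.02, 0.75]
force: [8.0, -6.7, 1.7]
width: 0.3
```

Request:
arm_command(rot=[[0, 0, 0]], slide=[[-2.0, 2.4, -1.5]], gripper=[0])

```text
clock: 17.65
eef_pos: [575.1, 50.5, 34.5]
tool_rot: [2.583, 0.02, 0.747]
force: [7.1, -6.3, 1.7]
width: 0.4
```

Request:
arm_command(rot=[[0, 0, 0]], slide=[[-2.0, 2.4, -1.2]], gripper=[0])

```text
clock: 17.73
eef_pos: [574.8, 50.7, 34.7]
tool_rot: [2.577, 0.02, 0.745]
force: [6.7, -6.4, 0.6]
width: -0.0
```

```bash
python3 -c "
from h import *
rep()"
```

```text
17.73 pos [574.8  50.7  34.7] rot [2.577 0.02  0.745] F [ 6.7 -6.4  0.6] w -0.0
edge s 0.5 lat 1.7 above head 2.8 lean 32.3 side -1.1 tooly.Y -0.3
F along u -9.2 y -0.5 z 0.6
```

Request:
arm_command(rot=[[0.3, 0.3, 0.2]], slide=[[-2.6, 3.0, -1]], gripper=[0])

```text
clock: 17.82
eef_pos: [573.8, 51.6, 34.9]
tool_rot: [2.579, 0.02, 0.746]
force: [7.1, -6.1, 0.5]
width: 0.1
```

Request:
arm_command(rot=[[0.3, 0.3, 0.2]], slide=[[-2.9, 3.2, -1]], gripper=[0])

```text
clock: 17.9
eef_pos: [572.4, 52.8, 35.2]
tool_rot: [2.581, 0.02, 0.748]
force: [3.2, -4.2, 6.0]
width: 0.2
```

```bash
python3 -c "
from h import *
rep()"
```

```text
17.9 pos [572.4  52.8  35.2] rot [2.581 0.02  0.748] F [ 3.2 -4.2  6. ] w 0.2
edge s 3.7 lat 2.1 above head 3.3 lean 32.1 side -1.1 tooly.Y -0.5
F along u -5.3 y 0.5 z 6.0
```

Request:
arm_command(rot=[[0, 0, 0], [0, 0, 0], [0, 0, 0.2], [0, 0, 0.2]], slide=[[-0.5, 1, 10], [6, -6, 3], [8, -9, 0], [3, -5, -1]], gripper=[0, 0, 0, 0])

```text
clock: 18.23
eef_pos: [585.6, 39.9, 44.6]
tool_rot: [2.593, 0.02, 0.763]
force: [0.3, -0.5, -0.1]
width: -0.2
```

```bash
python3 -c "
from h import *
rep()"
```

```text
18.23 pos [585.6  39.9  44.6] rot [2.593 0.02  0.763] F [ 0.3 -0.5 -0.1] w -0.2
edge s -14.7 lat 1.3 above head 12.9 lean 31.5 side -0.6 tooly.Y -1.2
F along u -0.5 y 0.1 z -0.1
```

Request:
arm_command(rot=[[0, 0, -0.3], [0, 0, -0.3], [0, 0, -0.3]], slide=[[-2, 3, -5.5], [-2, 2.5, -5], [0, 0, -1]], gripper=[0, 0, 0])

```text
clock: 18.48
eef_pos: [580.4, 44.3, 31.2]
tool_rot: [2.596, 0.02, 0.745]
force: [0.2, -0.9, 0.2]
width: -0.1
```

```bash
python3 -c "
from h import *
rep()"
```

```text
18.48 pos [580.4  44.3  31.2] rot [2.596 0.02  0.745] F [ 0.2 -0.9  0.2] w -0.1
edge s -7.9 lat 2.0 above head -0.5 lean 31.2 side -1.2 tooly.Y -0.3
F along u -0.8 y 0.4 z 0.2
```

Request:
arm_command(rot=[[0, 0, 0]], slide=[[-0.8, 2.8, 1]], gripper=[0])

```text
clock: 18.57
eef_pos: [579.2, 46.1, 31.6]
tool_rot: [2.595, 0.022, 0.744]
force: [4.6, -6.5, -0.1]
width: 0.0
```

Request:
arm_command(rot=[[0, 0, 0]], slide=[[-1.6, 2.6, 0]], gripper=[0])

```text
clock: 18.65
eef_pos: [578.7, 46.4, 32.4]
tool_rot: [2.59, 0.024, 0.742]
force: [7.3, -7.0, 0.1]
width: -0.3
```

Request:
arm_command(rot=[[0, 0, 0]], slide=[[-2, 2.6, -0.3]], gripper=[0])

```text
clock: 18.73
eef_pos: [578.3, 46.6, 33.3]
tool_rot: [2.585, 0.024, 0.74]
force: [5.1, -4.5, -1.1]
width: 0.0
```

```bash
python3 -c "
from h import *
rep()"
```

```text
18.73 pos [578.3  46.6  33.3] rot [2.585 0.024 0.74 ] F [ 5.1 -4.5 -1.1] w 0.0
edge s -4.8 lat 2.0 above head 1.5 lean 31.9 side -1.5 tooly.Y -0.2
F along u -6.7 y -0.7 z -1.1
```

Request:
arm_command(rot=[[0.2, 0.3, 0.2]], slide=[[-2.4, 3.0, -1.5]], gripper=[0])

```text
clock: 18.82
eef_pos: [577.9, 46.8, 33.5]
tool_rot: [2.584, 0.026, 0.741]
force: [7.4, -5.4, -1.1]
width: -0.0
```

Request:
arm_command(rot=[[0.2, 0.3, 0.2]], slide=[[-2.6, 3.2, -1.5]], gripper=[0])

```text
clock: 18.9
eef_pos: [577.7, 47.0, 33.8]
tool_rot: [2.583, 0.028, 0.741]
force: [6.7, -6.1, -1.4]
width: 0.3
```

```bash
python3 -c "
from h import *
rep()"
```

```text
18.9 pos [577.7  47.   33.8] rot [2.583 0.028 0.741] F [ 6.7 -6.1 -1.4] w 0.3
edge s -4.2 lat 2.1 above head 1.9 lean 32.0 side -1.6 tooly.Y -0.4
F along u -9.0 y -0.7 z -1.4
```

Request:
arm_command(rot=[[0.2, 0.2, 0.1]], slide=[[-3.4, 4.2, -1.5]], gripper=[0])

```text
clock: 18.98
eef_pos: [577.0, 47.8, 34.3]
tool_rot: [2.58, 0.028, 0.74]
force: [8.0, -6.2, 1.2]
width: 0.5
```

Request:
arm_command(rot=[[0.2, 0.2, 0.1]], slide=[[-3.8, 4.6, -1.5]], gripper=[0])

```text
clock: 19.07
eef_pos: [575.8, 48.9, 34.9]
tool_rot: [2.576, 0.028, 0.738]
force: [6.6, -6.0, 0.0]
width: -0.3
```

```bash
python3 -c "
from h import *
rep()"
```

```text
19.07 pos [575.8  48.9  34.9] rot [2.576 0.028 0.738] F [ 6.6 -6.   0. ] w -0.3
edge s -1.6 lat 2.2 above head 3.0 lean 32.4 side -1.8 tooly.Y -0.2
F along u -8.9 y -0.7 z 0.0
```

Request:
arm_command(rot=[[0.2, 0.2, 0.1]], slide=[[-3.0, 4.0, -2]], gripper=[0])

```text
clock: 19.15
eef_pos: [575.4, 49.4, 35.1]
tool_rot: [2.573, 0.029, 0.736]
force: [6.8, -5.4, -0.2]
width: 0.0
```

Request:
arm_command(rot=[[0.2, 0.2, 0.1]], slide=[[-3.0, 4.0, -2]], gripper=[0])

```text
clock: 19.23
eef_pos: [574.9, 49.9, 35.2]
tool_rot: [2.57, 0.029, 0.734]
force: [6.1, -7.0, -0.4]
width: 0.3
```

```bash
python3 -c "
from h import *
rep()
snap('wrist','w10',(160,80,320,250),4)"
```

```text
19.23 pos [574.9  49.9  35.2] rot [2.57  0.029 0.734] F [ 6.1 -7.  -0.4] w 0.3
edge s -0.3 lat 2.2 above head 3.2 lean 32.7 side -1.9 tooly.Y -0.1
F along u -9.3 y 0.3 z -0.4
```

View pics/w10.png

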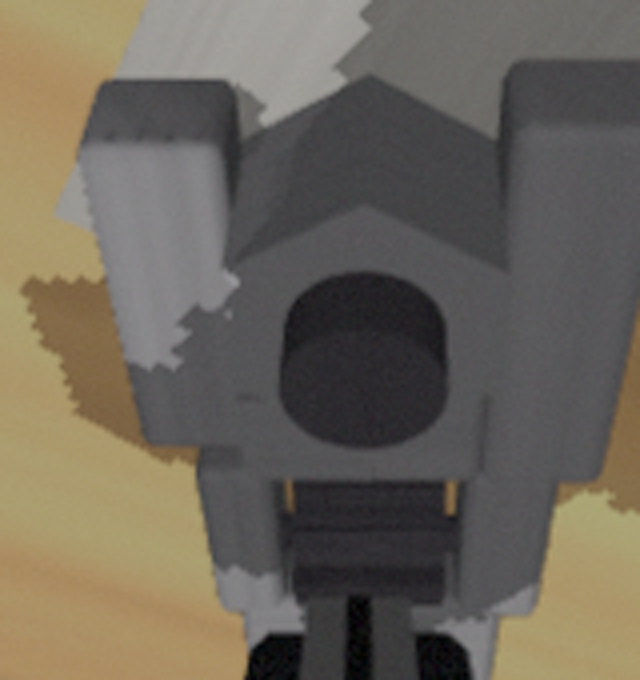

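Request:
arm_command(rot=[[0.3, 0.3, 0.2]], slide=[[-4.3, 5, -3]], gripper=[0])

```text
clock: 19.37
eef_pos: [573.9, 50.9, 34.9]
tool_rot: [2.567, 0.029, 0.733]
force: [7.3, -7.0, 5.3]
width: 0.0
```

```bash
python3 -c "
from h import *
rep()"
```

```text
19.37 pos [573.9  50.9  34.9] rot [2.567 0.029 0.733] F [ 7.3 -7.   5.3] w 0.0
edge s 1.2 lat 2.2 above head 3.0 lean 32.9 side -1.9 tooly.Y -0.1
F along u -10.0 y -0.5 z 5.3
```

Request:
arm_command(rot=[[0.3, 0.3, 0.2]], slide=[[-4.3, 5, -2.5]], gripper=[0])

```text
clock: 19.45
eef_pos: [572.9, 51.8, 35.2]
tool_rot: [2.564, 0.029, 0.733]
force: [7.7, -7.9, -0.2]
width: -0.2
```

```bash
python3 -c "
from h import *
rep()"
```

```text
19.45 pos [572.9  51.8  35.2] rot [2.564 0.029 0.733] F [ 7.7 -7.9 -0.2] w -0.2
edge s 2.5 lat 2.3 above head 3.2 lean 33.1 side -1.9 tooly.Y -0.0
F along u -11.0 y -0.2 z -0.2
```

Request:
arm_command(rot=[[0.3, 0.3, 0.2]], slide=[[-4.3, 5, -2.5]], gripper=[0])

```text
clock: 19.53
eef_pos: [571.5, 52.9, 35.5]
tool_rot: [2.561, 0.029, 0.732]
force: [4.9, -5.6, 8.2]
width: 0.1
```

```bash
python3 -c "
from h import *
rep()"
```

```text
19.53 pos [571.5  52.9  35.5] rot [2.561 0.029 0.732] F [ 4.9 -5.6  8.2] w 0.1
edge s 4.2 lat 2.5 above head 3.4 lean 33.2 side -2.0 tooly.Y -0.0
F along u -7.4 y 0.2 z 8.2
```

```bash
python3 -c "
from h import *
c=get_calibration('wrist');s=rep();T=R.from_euler('xyz',s['tool_rot']).as_matrix()
for y in [0,-4,-6,-8,-10,-11]:
  for z in [0,-3]: print(y,z,np.round(proj(c,s['eef_pos']+T@np.array([0,y,z])),1))
for x in [-8,8]: print(x,np.round(proj(c,s['eef_pos']+T@np.array([x,-8,0])),1))
"
```

```text
19.53 pos [571.5  52.9  35.5] rot [2.561 0.029 0.732] F [ 4.9 -5.6  8.2] w 0.1
edge s 4.2 lat 2.5 above head 3.4 lean 33.2 side -2.0 tooly.Y -0.0
F along u -7.4 y 0.2 z 8.2
0 0 [249.3 245.4]
0 -3 [249.4 248. ]
-4 0 [249.4 238.7]
-4 -3 [249.4 241.1]
-6 0 [249.4 235.3]
-6 -3 [249.4 237.6]
-8 0 [249.4 231.8]
-8 -3 [249.4 234.2]
-10 0 [249.4 228.4]
-10 -3 [249.4 230.6]
-11 0 [249.4 226.6]
-11 -3 [249.4 228.9]
-8 [234.5 231.8]
8 [264.3 231.9]
```

Request:
arm_command(rot=[[0, 0, 0], [0.3, 0.3, 0.2], [0.3, 0.3, 0.2], [0.3, 0.3, 0.2]], slide=[[-0.5, 1, 10], [6, -5, 3], [9, -8, 0], [4, -4, -1]], gripper=[0, 0, 0, 0])

```text
clock: 19.87
eef_pos: [589.9, 39.6, 48.1]
tool_rot: [2.585, 0.03, 0.749]
force: [0.1, 0.1, 0.6]
width: -0.0
```

```bash
python3 -c "
from h import *
rep()"
```

```text
19.87 pos [589.9  39.6  48.1] rot [2.585 0.03  0.749] F [0.1 0.1 0.6] w -0.0
edge s -17.9 lat -1.6 above head 16.3 lean 31.9 side -1.5 tooly.Y -0.8
F along u 0.0 y -0.1 z 0.6
```

Request:
arm_command(rot=[[0.4, -0.4, 0], [0.4, -0.4, 0], [0.3, -0.4, 0], [0, 0, 0]], slide=[[-2.5, 1.5, -5], [-2.8, 1.6, -5], [-2, 1.5, -3], [-1, 0.8, -1.5]], gripper=[0, 0, 0, 0])

```text
clock: 20.2
eef_pos: [582.4, 44.2, 33.5]
tool_rot: [2.587, -0.003, 0.746]
force: [-1.2, -0.2, 0.7]
width: -0.1
```

```bash
python3 -c "
from h import *
rep()"
```

```text
20.2 pos [582.4  44.2  33.5] rot [ 2.587 -0.003  0.746] F [-1.2 -0.2  0.7] w -0.1
edge s -9.4 lat 0.5 above head 1.7 lean 31.8 side -0.0 tooly.Y 0.3
F along u 0.6 y 1.0 z 0.7
```

Request:
arm_command(rot=[[0, 0, 0]], slide=[[-2.5, 2.8, -0.3]], gripper=[0])

```text
clock: 20.28
eef_pos: [579.5, 46.8, 32.9]
tool_rot: [2.587, -0.002, 0.745]
force: [0.5, 0.4, -0.7]
width: 0.1
```

Request:
arm_command(rot=[[0.2, 0.2, 0.1]], slide=[[-2.6, 3, -0.8]], gripper=[0])

```text
clock: 20.37
eef_pos: [578.6, 47.4, 33.4]
tool_rot: [2.585, -0.001, 0.745]
force: [9.1, -7.1, -1.2]
width: 0.4
```

Request:
arm_command(rot=[[0.2, 0.2, 0.1]], slide=[[-2.9, 3.3, -1.2]], gripper=[0])

```text
clock: 20.45
eef_pos: [578.1, 47.7, 34.1]
tool_rot: [2.582, -0.0, 0.744]
force: [3.1, -3.6, 6.9]
width: 0.3
```

```bash
python3 -c "
from h import *
rep()"
```

```text
20.45 pos [578.1  47.7  34.1] rot [ 2.582 -0.     0.744] F [ 3.1 -3.6  6.9] w 0.3
edge s -3.9 lat 1.3 above head 2.3 lean 32.0 side -0.2 tooly.Y 0.4
F along u -4.8 y 0.2 z 6.9
```

Request:
arm_command(rot=[[0.2, 0.2, 0.1]], slide=[[-2.6, 3, -1.5]], gripper=[0])

```text
clock: 20.53
eef_pos: [577.7, 48.1, 34.6]
tool_rot: [2.58, -0.001, 0.743]
force: [3.7, -4.0, 3.3]
width: -0.2
```

Request:
arm_command(rot=[[0.2, 0.2, 0.1]], slide=[[-2.6, 3, -1.5]], gripper=[0])

```text
clock: 20.62
eef_pos: [577.2, 48.8, 35.0]
tool_rot: [2.579, -0.001, 0.742]
force: [4.1, -3.5, 2.4]
width: -0.3
```

Request:
arm_command(rot=[[0.2, 0.2, 0.1]], slide=[[-2.6, 3, -1.2]], gripper=[0])

```text
clock: 20.7
eef_pos: [576.2, 49.8, 35.4]
tool_rot: [2.578, -0.001, 0.741]
force: [3.1, -3.1, 2.7]
width: 0.0
```

```bash
python3 -c "
from h import *
rep()"
```

```text
20.7 pos [576.2  49.8  35.4] rot [ 2.578e+00 -1.000e-03  7.410e-01] F [ 3.1 -3.1  2.7] w 0.0
edge s -1.1 lat 1.1 above head 3.5 lean 32.3 side -0.2 tooly.Y 0.5
F along u -4.3 y -0.2 z 2.7
```

Request:
arm_command(rot=[[0.2, 0.2, 0.1]], slide=[[-2.6, 3, -3]], gripper=[0])

```text
clock: 20.78
eef_pos: [576.0, 50.1, 35.1]
tool_rot: [2.575, -0.002, 0.74]
force: [3.5, -4.2, 14.7]
width: 0.1
```

Request:
arm_command(rot=[[0.2, 0.2, 0.1]], slide=[[-2.6, 3, -3]], gripper=[0])

```text
clock: 20.87
eef_pos: [576.1, 49.9, 35.1]
tool_rot: [2.571, -0.003, 0.738]
force: [3.1, -3.5, 14.1]
width: 0.2
```

Request:
arm_command(rot=[[0.2, 0.2, 0.1]], slide=[[-2.8, 3.2, -2.5]], gripper=[0])

```text
clock: 20.95
eef_pos: [576.0, 50.1, 35.4]
tool_rot: [2.567, -0.004, 0.737]
force: [4.8, -4.8, 6.0]
width: -0.1
```

```bash
python3 -c "
from h import *
rep()"
```

```text
20.95 pos [576.   50.1  35.4] rot [ 2.567 -0.004  0.737] F [ 4.8 -4.8  6. ] w -0.1
edge s -0.9 lat 1.1 above head 3.4 lean 32.9 side -0.2 tooly.Y 0.8
F along u -6.8 y -0.2 z 6.0
```

Request:
arm_command(rot=[[0, 0, 0], [0.2, 0.2, 0.2], [0.2, 0.2, 0.2], [0.1, 0.1, 0]], slide=[[0, 0, 8], [6, -6, 2], [5, -5, -1], [0, -1, -4]], gripper=[0, 0, 0, 0])

```text
clock: 21.28
eef_pos: [586.4, 42.1, 40.2]
tool_rot: [2.585, -0.006, 0.749]
force: [-0.2, 0.1, -0.3]
width: -0.1
```

```bash
python3 -c "
from h import *
rep()
snap('wrist','w11',(160,80,320,250),4)"
```

```text
21.28 pos [586.4  42.1  40.2] rot [ 2.585 -0.006  0.749] F [-0.2  0.1 -0.3] w -0.1
edge s -13.7 lat -1.0 above head 8.3 lean 31.9 side 0.2 tooly.Y 0.3
F along u 0.2 y 0.1 z -0.3
```

View pics/w11.png

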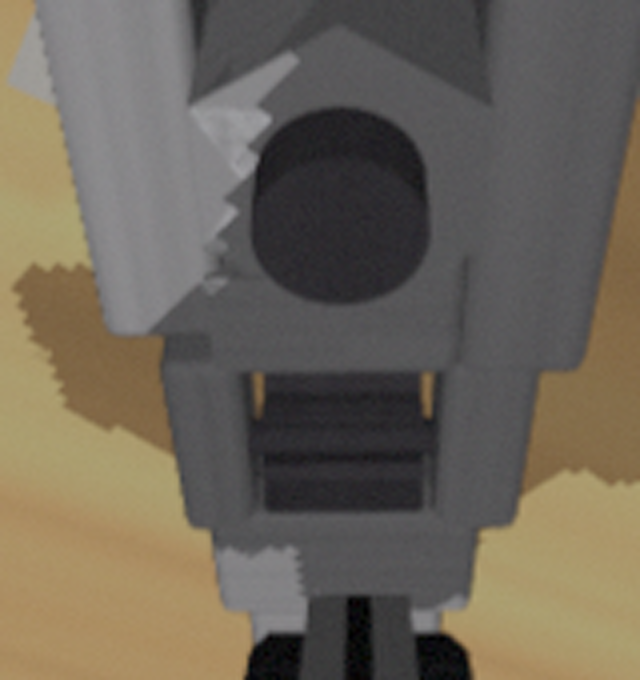

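Request:
arm_command(rot=[[0, 0, 0], [0, 0, 0], [0, 0, 0]], slide=[[-1.8, 1.6, -4], [-1.8, 1.6, -3.5], [-1.5, 1, -2]], gripper=[0, 0, 0])

```text
clock: 21.58
eef_pos: [581.2, 45.8, 29.4]
tool_rot: [2.583, -0.005, 0.747]
force: [0.1, 1.1, 24.3]
width: 0.3
```

```bash
python3 -c "
from h import *
rep()"
```

```text
21.58 pos [581.2  45.8  29.4] rot [ 2.583 -0.005  0.747] F [ 0.1  1.1 24.3] w 0.3
edge s -7.4 lat 0.3 above head -2.4 lean 32.0 side 0.2 tooly.Y 0.3
F along u 0.7 y -0.8 z 24.3
```

Request:
arm_command(rot=[[0, 0, 0]], slide=[[0, 0, 2]], gripper=[0])

```text
clock: 21.67
eef_pos: [581.4, 45.8, 31.2]
tool_rot: [2.582, -0.005, 0.748]
force: [0.8, 0.3, 0.3]
width: -0.1
```

```bash
python3 -c "
from h import *
rep()"
```

```text
21.67 pos [581.4  45.8  31.2] rot [ 2.582 -0.005  0.748] F [0.8 0.3 0.3] w -0.1
edge s -7.6 lat 0.2 above head -0.6 lean 32.1 side 0.1 tooly.Y 0.3
F along u -0.4 y -0.8 z 0.3
```

Request:
arm_command(rot=[[0, 0, 0]], slide=[[-2.2, 2.4, 0.2]], gripper=[0])

```text
clock: 21.75
eef_pos: [580.1, 46.8, 32.1]
tool_rot: [2.579, -0.005, 0.746]
force: [8.6, -6.5, -0.7]
width: -0.3
```

Request:
arm_command(rot=[[0.2, 0.2, 0.1]], slide=[[-2.6, 2.8, -0.8]], gripper=[0])

```text
clock: 21.83
eef_pos: [579.5, 47.0, 32.6]
tool_rot: [2.576, -0.004, 0.745]
force: [9.5, -6.5, -0.9]
width: 0.1
```

Request:
arm_command(rot=[[0.2, 0.2, 0.1]], slide=[[-2.9, 3.1, -1]], gripper=[0])

```text
clock: 21.92
eef_pos: [579.1, 47.0, 33.2]
tool_rot: [2.574, -0.004, 0.744]
force: [8.7, -6.6, 0.5]
width: 0.1
```

```bash
python3 -c "
from h import *
rep()"
```

```text
21.92 pos [579.1  47.   33.2] rot [ 2.574 -0.004  0.744] F [ 8.7 -6.6  0.5] w 0.1
edge s -5.2 lat 0.9 above head 1.3 lean 32.5 side 0.0 tooly.Y 0.5
F along u -10.8 y -1.8 z 0.5
```

Request:
arm_command(rot=[[0.2, 0.2, 0.1]], slide=[[-3.2, 4, -1.5]], gripper=[0])

```text
clock: 22.0
eef_pos: [578.7, 47.4, 33.6]
tool_rot: [2.569, -0.004, 0.742]
force: [10.1, -7.6, -0.1]
width: -0.3
```

```bash
python3 -c "
from h import *
rep()"
```

```text
22.0 pos [578.7  47.4  33.6] rot [ 2.569 -0.004  0.742] F [10.1 -7.6 -0.1] w -0.3
edge s -4.7 lat 1.0 above head 1.6 lean 32.8 side -0.1 tooly.Y 0.6
F along u -12.5 y -2.2 z -0.1
```

Request:
arm_command(rot=[[0.2, 0.2, 0.1]], slide=[[-3.2, 4.4, -1.8]], gripper=[0])

```text
clock: 22.08
eef_pos: [578.4, 47.7, 33.9]
tool_rot: [2.565, -0.004, 0.739]
force: [9.1, -8.7, 0.3]
width: 0.1
```

```bash
python3 -c "
from h import *
rep()"
```

```text
22.08 pos [578.4  47.7  33.9] rot [ 2.565 -0.004  0.739] F [ 9.1 -8.7  0.3] w 0.1
edge s -4.3 lat 0.9 above head 1.9 lean 33.0 side -0.1 tooly.Y 0.7
F along u -12.5 y -0.7 z 0.3
```

Request:
arm_command(rot=[[0.4, 0.4, 0.2]], slide=[[-3.4, 4.6, -2.2]], gripper=[0])

```text
clock: 22.17
eef_pos: [578.2, 47.9, 34.0]
tool_rot: [2.564, -0.004, 0.738]
force: [9.7, -7.6, 0.6]
width: 0.1
```

```bash
python3 -c "
from h import *
rep()
snap('wrist','w12',(160,80,320,250),4)"
```

```text
22.17 pos [578.2  47.9  34. ] rot [ 2.564 -0.004  0.738] F [ 9.7 -7.6  0.6] w 0.1
edge s -4.0 lat 0.9 above head 1.9 lean 33.1 side -0.2 tooly.Y 0.7
F along u -12.2 y -1.9 z 0.6
```

View pics/w12.png

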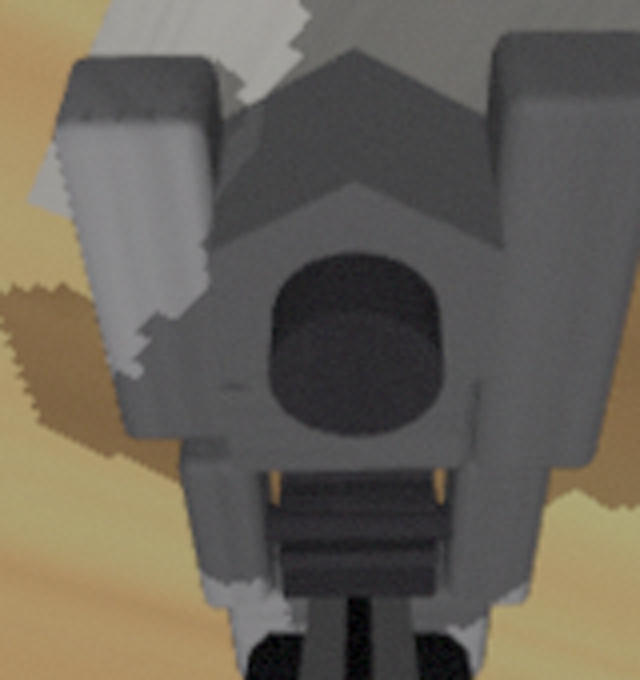

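Request:
arm_command(rot=[[0, 0, 0], [0.2, 0.2, 0.2], [0.2, 0.2, 0.2], [0.2, 0.2, 0.1]], slide=[[0, 0, 8], [3, -3, 1], [2, -3, -2], [-0.5, 0, -3.5]], gripper=[0, 0, 0, 0])

```text
clock: 22.55
eef_pos: [582.0, 42.7, 35.8]
tool_rot: [2.582, -0.003, 0.748]
force: [-0.3, -0.3, 0.4]
width: 0.1
```

```bash
python3 -c "
from h import *
rep()"
```

```text
22.55 pos [582.   42.7  35.8] rot [ 2.582 -0.003  0.748] F [-0.3 -0.3  0.4] w 0.1
edge s -10.3 lat 1.9 above head 4.0 lean 32.0 side 0.1 tooly.Y 0.2
F along u -0.0 y 0.4 z 0.4
```

Request:
arm_command(rot=[[0, 0, 0], [0, 0, 0]], slide=[[0.5, 1.5, -2.2], [-0.3, 1.8, -0.5]], gripper=[0, 0])

```text
clock: 22.72
eef_pos: [580.8, 45.9, 31.1]
tool_rot: [2.586, -0.001, 0.748]
force: [-0.0, 0.3, -0.6]
width: -0.2
```

```bash
python3 -c "
from h import *
rep()"
```

```text
22.72 pos [580.8  45.9  31.1] rot [ 2.586e+00 -1.000e-03  7.480e-01] F [-0.   0.3 -0.6] w -0.2
edge s -7.1 lat 0.5 above head -0.7 lean 31.8 side -0.0 tooly.Y 0.2
F along u 0.2 y -0.2 z -0.6
```

Request:
arm_command(rot=[[0, 0, 0]], slide=[[-2.2, 2.6, 0.5]], gripper=[0])

```text
clock: 22.8
eef_pos: [579.5, 47.0, 31.8]
tool_rot: [2.582, 0.0, 0.746]
force: [8.1, -6.4, -1.1]
width: 0.2
```

Request:
arm_command(rot=[[0.2, 0.2, 0.1]], slide=[[-3, 3.4, -0.8]], gripper=[0])

```text
clock: 22.88
eef_pos: [578.8, 47.3, 32.5]
tool_rot: [2.579, 0.001, 0.745]
force: [9.1, -7.8, 0.2]
width: 0.1
```

Request:
arm_command(rot=[[0.2, 0.2, 0.1]], slide=[[-3.2, 4, -1.5]], gripper=[0])

```text
clock: 22.97
eef_pos: [578.4, 47.6, 33.0]
tool_rot: [2.574, 0.001, 0.743]
force: [9.0, -7.2, -0.3]
width: 0.1
```

```bash
python3 -c "
from h import *
rep()"
```

```text
22.97 pos [578.4  47.6  33. ] rot [2.574e+00 1.000e-03 7.430e-01] F [ 9.  -7.2 -0.3] w 0.1
edge s -4.3 lat 1.1 above head 1.1 lean 32.5 side -0.3 tooly.Y 0.3
F along u -11.4 y -1.6 z -0.3
```

Request:
arm_command(rot=[[0.2, 0.2, 0.1]], slide=[[-4, 5, -2]], gripper=[0])

```text
clock: 23.05
eef_pos: [577.7, 48.3, 33.4]
tool_rot: [2.569, 0.001, 0.74]
force: [9.1, -7.8, 1.2]
width: -0.0
```

Request:
arm_command(rot=[[0.3, 0.3, 0.2]], slide=[[-4.2, 5.2, -2.5]], gripper=[0])

```text
clock: 23.13
eef_pos: [577.1, 48.9, 33.7]
tool_rot: [2.564, 0.001, 0.739]
force: [8.9, -8.2, 2.2]
width: 0.2
```

```bash
python3 -c "
from h import *
rep()"
```

```text
23.13 pos [577.1  48.9  33.7] rot [2.564e+00 1.000e-03 7.390e-01] F [ 8.9 -8.2  2.2] w 0.2
edge s -2.5 lat 1.1 above head 1.7 lean 33.1 side -0.4 tooly.Y 0.5
F along u -12.1 y -0.9 z 2.2
```

Request:
arm_command(rot=[[0.3, 0.3, 0.2]], slide=[[-4.2, 5.2, -2.5]], gripper=[0])

```text
clock: 23.22
eef_pos: [576.6, 49.4, 34.0]
tool_rot: [2.559, 0.001, 0.738]
force: [9.5, -8.1, 1.1]
width: -0.2
```

Request:
arm_command(rot=[[0.3, 0.3, 0.2]], slide=[[-4.2, 5.2, -2.5]], gripper=[0])

```text
clock: 23.3
eef_pos: [576.1, 49.8, 34.4]
tool_rot: [2.555, 0.0, 0.736]
force: [9.3, -8.8, 0.0]
width: 0.2
```

```bash
python3 -c "
from h import *
rep()"
```

```text
23.3 pos [576.1  49.8  34.4] rot [2.555 0.    0.736] F [ 9.3 -8.8  0. ] w 0.2
edge s -1.2 lat 1.2 above head 2.3 lean 33.6 side -0.5 tooly.Y 0.7
F along u -12.8 y -0.8 z 0.0
```

Request:
arm_command(rot=[[0.6, 0.6, 0.3]], slide=[[-4.4, 5.4, -2.5]], gripper=[0])

```text
clock: 23.38
eef_pos: [575.4, 50.6, 34.6]
tool_rot: [2.557, 0.001, 0.737]
force: [8.9, -7.8, 0.9]
width: -0.2
```

Request:
arm_command(rot=[[0.6, 0.6, 0.3]], slide=[[-4.4, 5.4, -2.5]], gripper=[0])

```text
clock: 23.47
eef_pos: [574.6, 51.2, 34.9]
tool_rot: [2.56, 0.001, 0.738]
force: [9.0, -8.4, -0.2]
width: -0.3
```

```bash
python3 -c "
from h import *
rep()
snap('wrist','w13',(160,80,320,250),4)"
```

```text
23.47 pos [574.6  51.2  34.9] rot [2.56e+00 1.00e-03 7.38e-01] F [ 9.  -8.4 -0.2] w -0.3
edge s 0.9 lat 1.3 above head 2.8 lean 33.3 side -0.5 tooly.Y 0.6
F along u -12.3 y -0.8 z -0.2
```

View pics/w13.png

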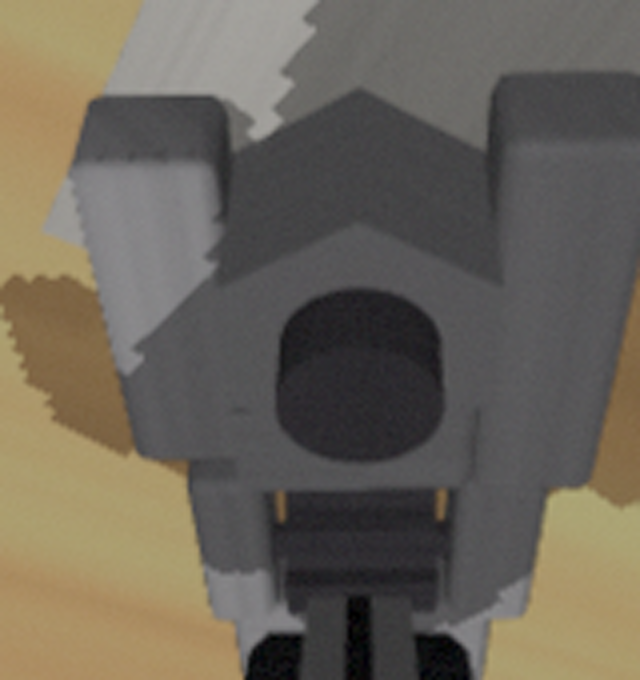

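```bash
cat >> h.py <<'E'
def campose(pos,rot):
    # wrist camera from tool pose
    s=telemetry.read_state(); c=get_calibration('wrist')
    T=R.from_euler('xyz',s['tool_rot']); C=R.from_euler('xyz',c['attitude'])
    rel=T.inv()*C; off=T.inv().apply(np.array(c['xyz'])-s['eef_pos'])
    T2=R.from_euler('xyz',rot); c=dict(c); c['xyz']=np.array(pos)+T2.apply(off); c['attitude']=(T2*rel).as_euler('xyz'); return c
E
python3 - <<'E'
from h import *
for n,pos,rot,rows in [('w11',[586.4,42.1,40.2],[2.585,-.006,.749],dict(winf=(340,370),rib1a=(345,418),rib1b=(345,450),rib2a=(345,462),rib2b=(345,510),winr=(345,514),thr=(341,225))),
 ('w12',[578.2,47.9,34.0],[2.564,-.004,.738],dict(winf=(357,469),rib1a=(357,503),rib1b=(357,540),rib2a=(357,550),rib2b=(290,598),thr=(356,370))),
 ('w13',[574.6,51.2,34.9],[2.56,.001,.738],dict(winf=(360,487),rib1a=(360,522),rib1b=(360,563),rib2a=(360,572),rib2b=(290,606),thr=(360,400)))]:
    c=campose(pos,rot); print(n)
    for k,(u,v) in rows.items():
        z=42 if k=='thr' else 26 if k[0]=='w' else 31
        p=onz(c,160+u/4,80+v/4,z)-WC; print('  ',k,'s %.1f y %.1f'%(p@U,p@Y))
    im=cv2.imread(f'pics/{n}.png',0); x=345 if n=='w11' else 357
    print(im[360:620:4,x-60:x+60].mean(1).round().astype(int) )
E
```

```text
w11
   winf s 18.2 y 1.0
   rib1a s 15.2 y 0.5
   rib1b s 9.7 y 0.5
   rib2a s 7.5 y 0.5
   rib2b s -1.7 y 0.6
   winr s -8.7 y 0.7
   thr s 51.0 y 0.5
[85 86 81 64 50 47 47 46 41 35 34 38 40 39 41 42 38 40 44 46 47 46 43 36
 29 32 41 47 48 47 42 39 39 40 39 39 39 44 66 86 89 87 86 85 83 82 85 88
 89 88 89 91 89 88 89 89 90 92 87 71 62 61 61 60 61]
w12
   winf s 18.0 y 0.8
   rib1a s 17.8 y 0.8
   rib1b s 10.5 y 0.9
   rib2a s 8.4 y 0.9
   rib2b s -2.0 y 9.8
   thr s 50.8 y 0.6
[42 43 43 43 43 43 43 43 42 43 43 43 43 43 43 45 48 54 64 77 85 87 86 85
 85 85 85 75 54 46 42 35 35 36 39 40 42 43 39 39 44 46 47 48 44 35 30 31
 39 47 49 48 43 39 40 40 39 40 41 45 52 53 52 52 52]
w13
   winf s 18.4 y 0.9
   rib1a s 17.9 y 0.9
   rib1b s 9.3 y 1.0
   rib2a s 7.4 y 1.0
   rib2b s -0.5 y 10.4
   thr s 51.1 y 0.6
[41 42 42 42 42 42 42 42 42 42 43 42 42 43 42 42 41 42 42 42 42 43 46 50
 56 68 81 85 84 84 85 83 72 51 43 45 44 40 36 36 38 37 37 43 45 45 45 43
 44 46 47 47 41 34 32 32 37 44 44 44 46 47 48 49 50]
```

Request:
arm_command(rot=[[0, 0, 0], [0.2, 0.2, 0.2], [0.2, 0.2, 0.2], [0.2, 0.2, 0]], slide=[[0, 0, 8], [5.5, -5, 1], [5.5, -5, -1], [1, -1, -4]], gripper=[0, 0, 0, 0])

```text
clock: 23.85
eef_pos: [587.9, 40.3, 38.9]
tool_rot: [2.575, 0.001, 0.746]
force: [-0.7, -0.0, 0.6]
width: -0.0
```

```bash
python3 -c "
from h import *
rep()
snap('wrist','w14',(160,80,320,250),4)"
```

```text
23.85 pos [587.9  40.3  38.9] rot [2.575e+00 1.000e-03 7.460e-01] F [-0.7 -0.   0.6] w -0.0
edge s -16.1 lat -0.8 above head 7.0 lean 32.4 side -0.2 tooly.Y 0.2
F along u 0.4 y 0.5 z 0.6
```

View pics/w14.png

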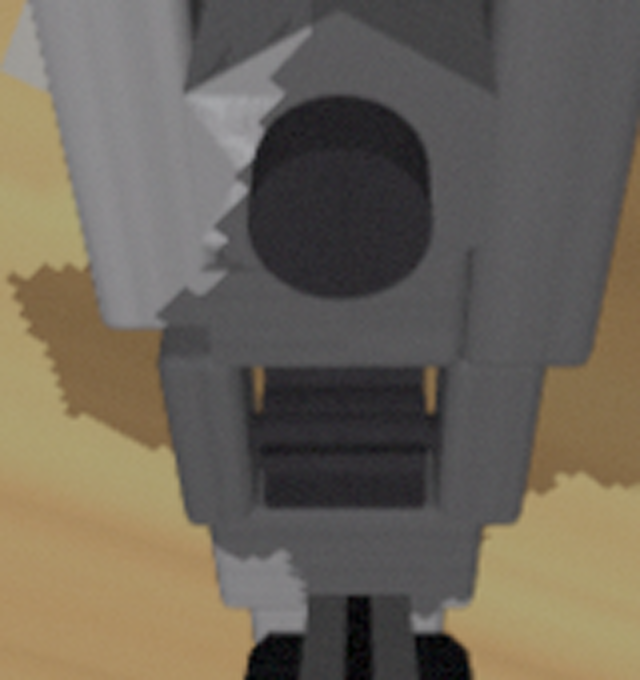

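Request:
arm_command(rot=[[0, 0, 0], [0, 0, 0], [0, 0, 0]], slide=[[-3, 3.2, -3], [-2, 2.2, -2], [-1.3, 1.6, 0]], gripper=[0, 0, 0])

```text
clock: 24.15
eef_pos: [580.2, 46.7, 31.1]
tool_rot: [2.577, 0.004, 0.744]
force: [4.9, -4.6, 0.5]
width: -0.2
```

```bash
python3 -c "
from h import *
rep()"
```

```text
24.15 pos [580.2  46.7  31.1] rot [2.577 0.004 0.744] F [ 4.9 -4.6  0.5] w -0.2
edge s -6.2 lat 0.4 above head -0.8 lean 32.3 side -0.4 tooly.Y 0.2
F along u -6.7 y -0.5 z 0.5
```

Request:
arm_command(rot=[[0.2, 0.2, 0.1]], slide=[[-3, 3.6, 0]], gripper=[0])

```text
clock: 24.23
eef_pos: [578.9, 47.5, 32.3]
tool_rot: [2.575, 0.005, 0.744]
force: [8.9, -7.8, -0.6]
width: 0.3
```

Request:
arm_command(rot=[[0.3, 0.3, 0.2]], slide=[[-3.4, 4.2, -0.8]], gripper=[0])

```text
clock: 24.32
eef_pos: [577.9, 48.4, 33.3]
tool_rot: [2.573, 0.006, 0.744]
force: [9.8, -7.4, -1.2]
width: -0.1
```

Request:
arm_command(rot=[[0.4, 0.4, 0.2]], slide=[[-3.8, 4.8, -1.2]], gripper=[0])

```text
clock: 24.4
eef_pos: [576.8, 49.4, 34.1]
tool_rot: [2.574, 0.007, 0.744]
force: [8.5, -7.5, -0.8]
width: 0.3
```

Request:
arm_command(rot=[[0.4, 0.4, 0.2]], slide=[[-3.8, 4.8, -1.2]], gripper=[0])

```text
clock: 24.48
eef_pos: [575.7, 50.2, 35.0]
tool_rot: [2.574, 0.008, 0.744]
force: [8.4, -8.0, -1.1]
width: 0.4
```

```bash
python3 -c "
from h import *
rep()"
```

```text
24.48 pos [575.7  50.2  35. ] rot [2.574 0.008 0.744] F [ 8.4 -8.  -1.1] w 0.4
edge s -0.5 lat 1.3 above head 3.1 lean 32.5 side -0.6 tooly.Y 0.1
F along u -11.6 y -0.7 z -1.1
```

Run:
```python
from h import *
s=st()
snap('wrist','w15',(160,80,320,250),4)
a=cv2.imread('pics/w14.png')[340:620,130:570];b=cv2.imread('pics/w15.png')[400:680,130:570]
o=np.hstack([a,b]);o=cv2.resize(o,(800,int(280*800/880)),interpolation=cv2.INTER_CUBIC)
o=np.clip(o.astype(float)*2.2,0,255).astype(np.uint8)
cv2.imwrite('pics/cmp1.png',o)
```

```text
24.48 pos [575.7  50.2  35. ] rot [2.574 0.008 0.744] F [ 8.4 -8.  -1.1] w 0.4
```

View pics/cmp1.png

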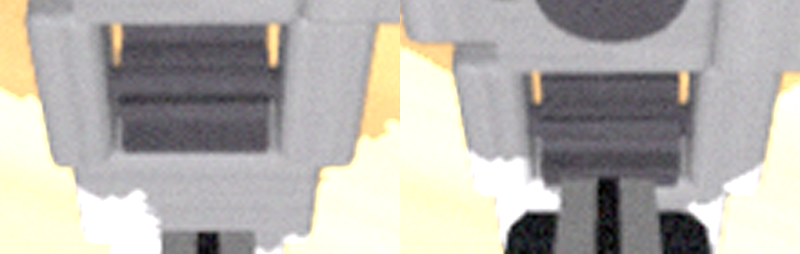

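Request:
arm_command(rot=[[0.4, 0.4, 0.2]], slide=[[-3.8, 4.6, -2.8]], gripper=[0])

```text
clock: 24.62
eef_pos: [575.1, 50.7, 35.0]
tool_rot: [2.573, 0.008, 0.744]
force: [9.5, -7.2, 2.1]
width: 0.3
```

Request:
arm_command(rot=[[0.4, 0.4, 0.2]], slide=[[-3.8, 4.6, -2.8]], gripper=[0])

```text
clock: 24.7
eef_pos: [574.9, 50.9, 35.1]
tool_rot: [2.571, 0.008, 0.743]
force: [8.7, -8.4, 2.1]
width: -0.3
```

```bash
python3 -c "
from h import *
rep()"
```

```text
24.7 pos [574.9  50.9  35.1] rot [2.571 0.008 0.743] F [ 8.7 -8.4  2.1] w -0.3
edge s 0.5 lat 1.4 above head 3.1 lean 32.7 side -0.6 tooly.Y 0.1
F along u -12.1 y -0.6 z 2.1
```

Request:
arm_command(rot=[[0.4, 0.4, 0.2]], slide=[[-4.4, 5.4, -2.5]], gripper=[0])

```text
clock: 24.78
eef_pos: [574.1, 51.8, 35.3]
tool_rot: [2.57, 0.008, 0.742]
force: [9.0, -7.8, -1.4]
width: -0.4
```

Request:
arm_command(rot=[[0.4, 0.4, 0.2]], slide=[[-4.6, 5.6, -2.5]], gripper=[0])

```text
clock: 24.87
eef_pos: [572.6, 53.1, 35.6]
tool_rot: [2.569, 0.008, 0.741]
force: [4.8, -6.4, 8.0]
width: -0.0
```

```bash
python3 -c "
from h import *
rep()"
```

```text
24.87 pos [572.6  53.1  35.6] rot [2.569 0.008 0.741] F [ 4.8 -6.4  8. ] w -0.0
edge s 3.6 lat 1.6 above head 3.6 lean 32.8 side -0.7 tooly.Y 0.2
F along u -8.0 y 0.9 z 8.0
```

Request:
arm_command(rot=[[0, 0, 0], [0.2, 0.2, 0.1], [0.2, 0.2, 0.1], [0.2, 0.2, 0]], slide=[[0, 0, 8], [5.5, -6, 1], [5, -6, -2], [0, -0.5, -3]], gripper=[0, 0, 0, 0])

```text
clock: 25.2
eef_pos: [583.6, 41.4, 39.5]
tool_rot: [2.585, 0.008, 0.748]
force: [0.4, 0.1, -0.3]
width: 0.1
```

Run:
```python
from h import *
rep()
snap('wrist','w16',(160,80,320,250),4)
a=cv2.imread('pics/w14.png')[340:620,130:570];b=cv2.imread('pics/w16.png')[340:620,130:570]
o=np.hstack([a,b]);o=cv2.resize(o,(800,int(280*800/880)),interpolation=cv2.INTER_CUBIC)
o=np.clip(o.astype(float)*2.2,0,255).astype(np.uint8)
cv2.imwrite('pics/cmp2.png',o)
```

```text
25.2 pos [583.6  41.4  39.5] rot [2.585 0.008 0.748] F [ 0.4  0.1 -0.3] w 0.1
edge s -12.3 lat 1.6 above head 7.7 lean 31.9 side -0.5 tooly.Y -0.1
F along u -0.2 y -0.3 z -0.3
```

View pics/cmp2.png

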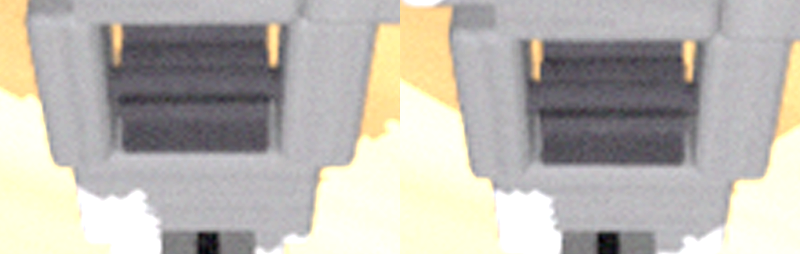

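Run:
```python
from h import *
t=[]
for n,r in [('w9',478),('w10',478),('w12',468),('w13',487),('w15',None)]:
    im=cv2.imread(f'pics/{n}.png')
    if r is None: r=483
    a=im[r-25:r+165 if r+165<=680 else 680,190:560]; a=cv2.copyMakeBorder(a,0,190-a.shape[0],0,0,cv2.BORDER_CONSTANT)
    a=np.clip(a.astype(float)*3,0,255).astype(np.uint8); cv2.putText(a,n,(5,20),0,.6,(0,0,255),2); t.append(a)
t.append(t[-1]*0)
o=np.vstack([np.hstack(t[:3]),np.hstack(t[3:])]);o=cv2.resize(o,(800,int(o.shape[0]*800/o.shape[1])),interpolation=cv2.INTER_AREA)
cv2.imwrite('pics/cmp3.png',o)
```

```text
(no output)
```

View pics/cmp3.png

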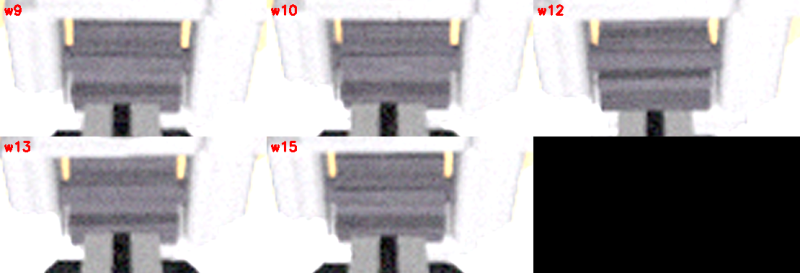

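Request:
arm_command(rot=[[0, 0, 0], [0, 0, 0], [0, 0, 0]], slide=[[0.5, 2.8, -4], [-0.5, 2.4, -2.5], [-1.3, 1.6, -0.3]], gripper=[0, 0, 0])

```text
clock: 25.5
eef_pos: [581.7, 47.2, 30.5]
tool_rot: [2.585, 0.011, 0.745]
force: [4.7, -5.0, 2.2]
width: -0.0
```

```bash
python3 -c "
from h import *
rep()"
```

```text
25.5 pos [581.7  47.2  30.5] rot [2.585 0.011 0.745] F [ 4.7 -5.   2.2] w -0.0
edge s -6.8 lat -1.0 above head -1.3 lean 31.9 side -0.7 tooly.Y -0.1
F along u -6.9 y 0.0 z 2.2
```

Request:
arm_command(rot=[[0.2, 0.2, 0.1]], slide=[[-3, 3.2, 0.4]], gripper=[0])

```text
clock: 25.58
eef_pos: [580.5, 47.8, 31.8]
tool_rot: [2.583, 0.012, 0.745]
force: [8.4, -8.5, -1.2]
width: 0.2
```

Request:
arm_command(rot=[[0.3, 0.3, 0.2]], slide=[[-3.4, 3.8, -0.8]], gripper=[0])

```text
clock: 25.67
eef_pos: [579.7, 48.4, 32.6]
tool_rot: [2.582, 0.013, 0.746]
force: [9.6, -8.3, -1.5]
width: 0.0
```

Request:
arm_command(rot=[[0.3, 0.3, 0.2]], slide=[[-3.6, 4.2, -1.2]], gripper=[0])

```text
clock: 25.75
eef_pos: [578.9, 49.0, 33.4]
tool_rot: [2.58, 0.013, 0.746]
force: [8.4, -8.2, -1.6]
width: -0.1
```

Request:
arm_command(rot=[[0.3, 0.3, 0.2]], slide=[[-3.6, 4.2, -1.6]], gripper=[0])

```text
clock: 25.83
eef_pos: [578.3, 49.6, 33.8]
tool_rot: [2.579, 0.014, 0.746]
force: [9.2, -7.9, -1.1]
width: -0.2
```

Run:
```python
from h import *
rep()
snap('wrist','w17',(160,80,320,250),4)
```

```text
25.83 pos [578.3  49.6  33.8] rot [2.579 0.014 0.746] F [ 9.2 -7.9 -1.1] w -0.2
edge s -2.7 lat -0.1 above head 1.9 lean 32.2 side -0.8 tooly.Y -0.2
F along u -12.1 y -1.3 z -1.1
```

Request:
arm_command(rot=[[0, 0, 0]], slide=[[0, 0, 9]], gripper=[0])

```text
clock: 25.97
eef_pos: [578.1, 49.0, 42.0]
tool_rot: [2.578, 0.016, 0.745]
force: [-0.3, 0.5, -0.7]
width: 0.1
```

Run:
```python
from h import *
rep()
snap('wrist','w18',(160,80,320,250),4)
t=[cv2.imread(f'pics/{n}.png')[400:680,150:570] for n in ('w17','w18')]
o=np.hstack(t);o=cv2.resize(o,(800,int(o.shape[0]*800/o.shape[1])))
cv2.imwrite('pics/cmp4.png',np.clip(o.astype(float)*2.5,0,255).astype(np.uint8))
```

```text
25.97 pos [578.1  49.   42. ] rot [2.578 0.016 0.745] F [-0.3  0.5 -0.7] w 0.1
edge s -3.0 lat 0.5 above head 10.1 lean 32.3 side -0.9 tooly.Y -0.2
F along u 0.6 y -0.2 z -0.7
```

View pics/cmp4.png

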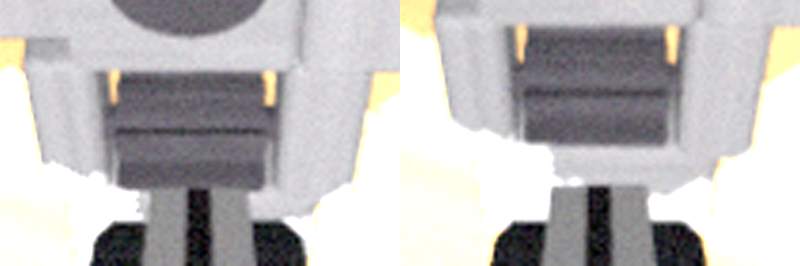

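Request:
arm_command(rot=[[0, 0, 0], [4.7, 4.4, 0], [4.7, 4.4, 0], [4.7, 4.4, 0], [4.7, 4.4, 0]], slide=[[0, 0, 25], [20, -8, 20], [20, -11, 5], [20, -11, 0], [20, -11, 0]], gripper=[0, 0, 0, 0, 0])

```text
clock: 26.43
eef_pos: [618.4, 33.0, 72.9]
tool_rot: [2.823, 0.033, 0.76]
force: [-0.1, 0.5, -1.0]
width: -0.2
```

Run:
```python
from h import *
rep()
snap('wrist','w19',(60,20,440,300),2.1)
```

```text
26.43 pos [618.4  33.   72.9] rot [2.823 0.033 0.76 ] F [-0.1  0.5 -1. ] w -0.2
edge s -41.0 lat -17.9 above head 43.5 lean 18.3 side -1.7 tooly.Y -1.1
F along u 0.5 y -0.2 z -1.0
```

View pics/w19.png

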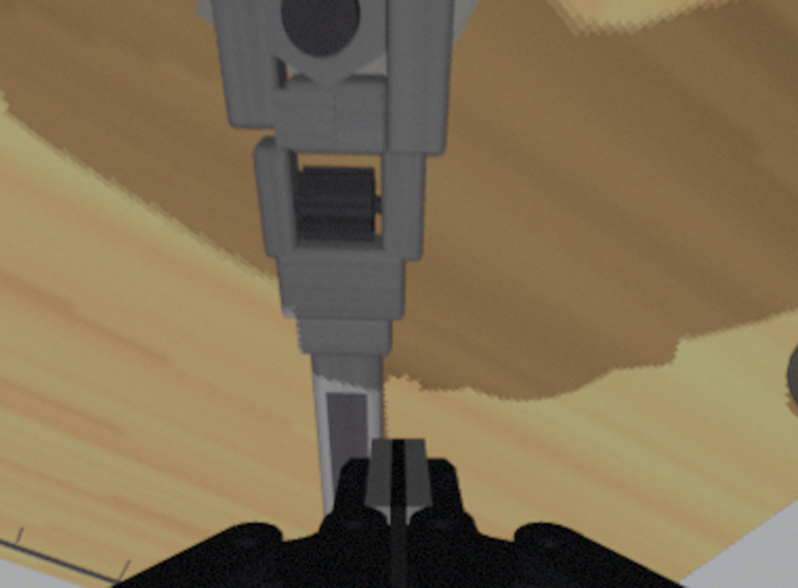

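Request:
arm_command(rot=[[4.4, 4.2, 0], [4.4, 4.2, 0], [4, 4.2, -0.3], [2, 2, 0]], slide=[[0, 0, 10], [0, 0, 10], [0, 0, 0], [0, 0, 0]], gripper=[0, 0, 0, 0])

```text
clock: 26.82
eef_pos: [622.3, 27.7, 92.4]
tool_rot: [-3.101, 0.038, 0.759]
force: [0.9, -1.0, -1.5]
width: -0.1
```

Run:
```python
from h import *
rep()
snap('wrist','w20',(150,0,350,150),4)
```

```text
26.82 pos [622.3  27.7  92.4] rot [-3.101  0.038  0.759] F [ 0.9 -1.  -1.5] w -0.1
edge s -47.1 lat -17.3 above head 66.8 lean -2.3 side -2.2 tooly.Y -0.4
F along u -1.3 y 0.0 z -1.5
```

View pics/w20.png

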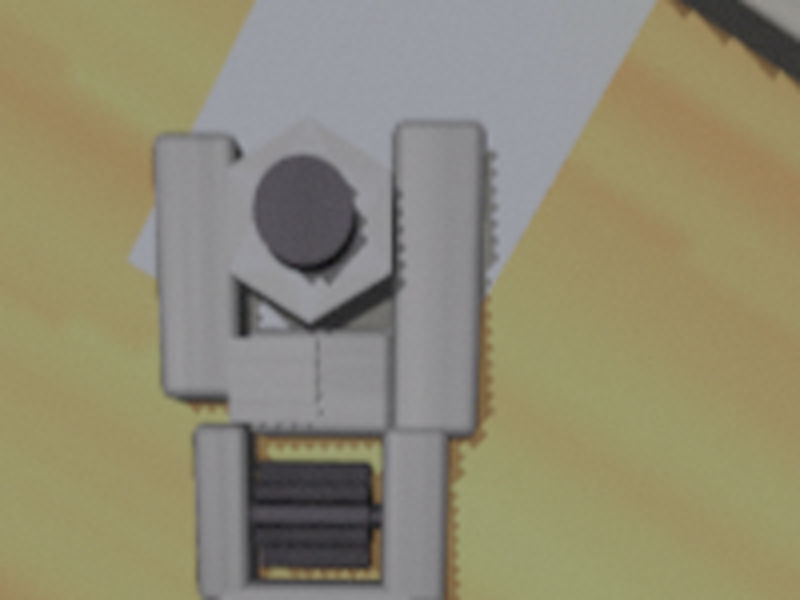

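Request:
arm_command(rot=[[0, -1.2, 0], [0, -1, 0], [0, -0.5, 0], [0, 0, 0]], slide=[[18, -12, 0], [18, -12, 0], [18, -10, -8], [0, 0, -12]], gripper=[0, 0, 0, 0])

```text
clock: 27.2
eef_pos: [679.0, -8.4, 70.4]
tool_rot: [-3.14, 0.003, 0.753]
force: [0.0, -0.9, -0.5]
width: -0.1
```

```bash
cat >> h.py <<'E'
N=np.array([537,94.5])
def hrep(th=0):
    s=rep(); c,q=np.cos(-np.radians(th)),np.sin(-np.radians(th)); M=np.array([[c,-q],[q,c]])
    d=M.T@(s['eef_pos'][:2]-N); print('r %.1f  off(-y) %.1f'%(-d@U[:2],-d@Y[:2])); return s
E
python3 - <<'E'
from h import *
hrep()
snap('wrist','w21',(60,20,440,300),2.1)
E
```

```text
27.2 pos [679.   -8.4  70.4] rot [-3.14e+00  3.00e-03  7.53e-01] F [ 0.  -0.9 -0.5] w -0.1
edge s -112.1 lat -34.2 above head 44.4 lean -0.1 side -0.2 tooly.Y -0.2
F along u -0.7 y 0.6 z -0.5
r 172.1  off(-y) 33.6
```

View pics/w21.png

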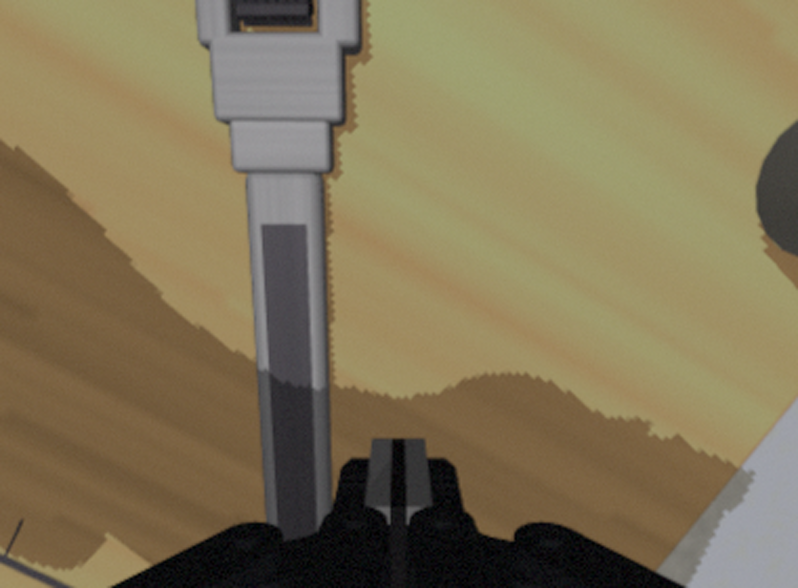

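Request:
arm_command(rot=[[0, 0, 0], [0, 0, 0], [0, 0, 0], [0, 0, 0]], slide=[[0, 0, -16], [0, 0, -16], [0, 0, -8], [0, 0, -1]], gripper=[0, 0, 0, 0])

```text
clock: 27.58
eef_pos: [669.1, -0.1, 21.6]
tool_rot: [-3.131, 0.013, 0.762]
force: [-0.9, 0.3, -0.0]
width: -0.1
```

```bash
python3 -c "
from h import *
hrep()"
```

```text
27.58 pos [ 6.691e+02 -1.000e-01  2.160e+01] rot [-3.131  0.013  0.762] F [-0.9  0.3 -0. ] w -0.1
edge s -99.3 lat -32.5 above head -4.2 lean -0.6 side -0.8 tooly.Y -0.7
F along u 0.8 y 0.4 z -0.0
r 159.2  off(-y) 32.0
```

Request:
arm_command(rot=[[0, 0, 0], [0, 0, 0]], slide=[[-3, -7, -3], [-3, -6, -1]], gripper=[0, 0])

```text
clock: 27.75
eef_pos: [661.7, -9.0, 17.3]
tool_rot: [-3.13, 0.013, 0.768]
force: [0.2, 1.3, 1.4]
width: 0.4
```

```bash
python3 -c "
from h import *
hrep()"
```

```text
27.75 pos [661.7  -9.   17.3] rot [-3.13   0.013  0.768] F [0.2 1.3 1.4] w 0.4
edge s -100.7 lat -20.9 above head -8.6 lean -0.7 side -0.8 tooly.Y -1.0
F along u 0.8 y -1.1 z 1.4
r 160.7  off(-y) 20.5
```

Request:
arm_command(rot=[[0, 0, -2], [0, 0, -2.5], [0, 0, -3]], slide=[[-4, -4.5, -0.5], [-5.5, -6, -0.5], [-6, -6.5, -0.5]], gripper=[0, 0, 0])

```text
clock: 28.0
eef_pos: [649.4, -23.3, 18.4]
tool_rot: [-3.132, 0.002, 0.635]
force: [1.5, 2.3, -2.1]
width: 0.2
```

```bash
python3 -c "
from h import *
hrep()
s=telemetry.read_state();d=s['eef_pos'][:2]-N;r=np.hypot(*d);print('r',r,'theta',-47-np.degrees(np.arctan2(d[1],d[0]))+np.degrees(np.arcsin(19.5/r)))"
```

```text
28.0 pos [649.4 -23.3  18.4] rot [-3.132e+00  2.000e-03  6.350e-01] F [ 1.5  2.3 -2.1] w 0.2
edge s -102.9 lat -3.7 above head -7.5 lean -0.6 side -0.0 tooly.Y 6.6
F along u 0.7 y -2.7 z -2.1
r 162.8  off(-y) 1.8
r 162.80349524965837 theta 6.225000682292954
```

Request:
arm_command(rot=[[0, 0, -2.5], [0, 0, -3], [0, 0, -3]], slide=[[-7.4, -5.4, -1], [-7.6, -5, -0.7], [-8, -4.6, -0.5]], gripper=[0, 0, 0])

```text
clock: 28.25
eef_pos: [631.1, -38.3, 19.6]
tool_rot: [-3.136, -0.013, 0.478]
force: [3.6, 1.2, -2.9]
width: -0.6
```

```bash
cat >> h.py <<'E'
def th():
    s=st();d=s['eef_pos'][:2]-N;r=np.hypot(*d);t=-47-np.degrees(np.arctan2(d[1],d[0]))+np.degrees(np.arcsin(19.5/r))
    print('r %.1f theta %.1f toolyaw turned %.1f'%(r,t,43-np.degrees(s['tool_rot'][2])),'|Fxy| %.1f'%np.hypot(*s['force'][:2]))
E
python3 - <<'E'
from h import *
th()
snap('wrist','w22',(60,0,440,280),2.1)
E
```

```text
28.25 pos [631.1 -38.3  19.6] rot [-3.136 -0.013  0.478] F [ 3.6  1.2 -2.9] w -0.6
r 162.7 theta 14.6 toolyaw turned 15.6 |Fxy| 3.8
```

View pics/w22.png

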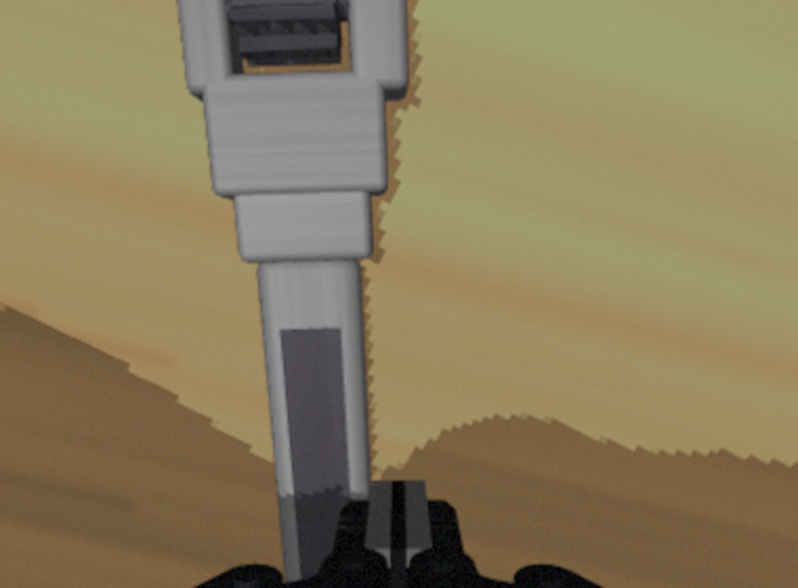

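Request:
arm_command(rot=[[0, 0, -2.6], [0, 0, -3], [0, 0, -3], [0, 0, -3]], slide=[[-8.6, -4.2, -2.5], [-9, -3.7, -1.5], [-9.2, -3.3, -1], [-9.3, -2.8, -1]], gripper=[0, 0, 0, 0])

```text
clock: 28.63
eef_pos: [605.2, -52.7, 20.3]
tool_rot: [3.141, -0.038, 0.269]
force: [3.3, -0.4, -1.3]
width: 0.5
```

Run:
```python
from h import *
th()
```

```text
28.63 pos [605.2 -52.7  20.3] rot [ 3.141 -0.038  0.269] F [ 3.3 -0.4 -1.3] w 0.5
r 162.3 theta 25.0 toolyaw turned 27.6 |Fxy| 3.3
```

Request:
arm_command(rot=[[0, 0.6, -2], [0, 0.6, -2.6], [0, 0.6, -3], [0, 0.6, -3]], slide=[[-9.5, -2.6, -3], [-9.8, -2.1, -2], [-10, -1.6, -1.5], [-10, -1.1, -1.5]], gripper=[0, 0, 0, 0])

```text
clock: 28.97
eef_pos: [579.3, -61.7, 19.7]
tool_rot: [-3.139, -0.028, 0.079]
force: [2.9, -1.1, -1.0]
width: 0.2
```

Run:
```python
from h import *
th()
snap('scene','sc2',(140,130,300,240),5)
```

```text
28.97 pos [579.3 -61.7  19.7] rot [-3.139 -0.028  0.079] F [ 2.9 -1.1 -1. ] w 0.2
r 161.9 theta 34.8 toolyaw turned 38.5 |Fxy| 3.2
```

View pics/sc2.png

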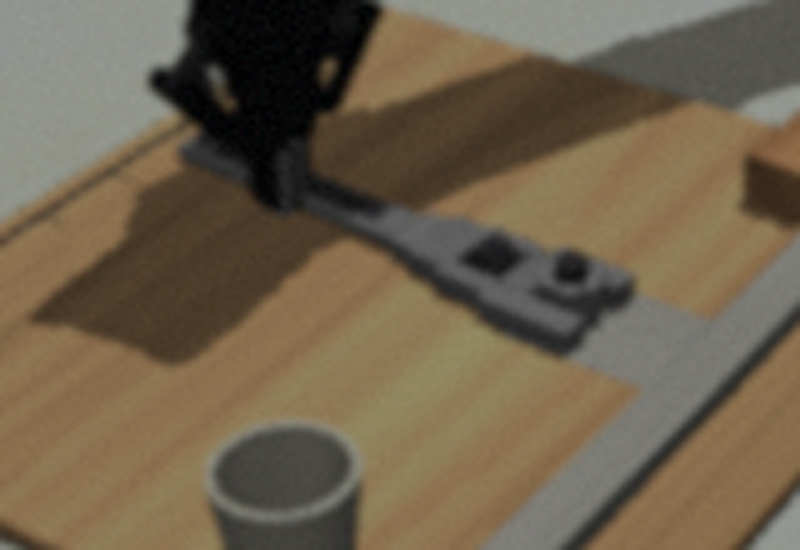

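Request:
arm_command(rot=[[0, 0.6, -1.5], [0, 0.6, -2], [0, 0.5, -2.5], [0, 0.5, -2.6]], slide=[[-10, -0.8, -2.5], [-10, -0.3, -2], [-10, 0.2, -1.5], [-10, 0.7, -1.5]], gripper=[0, 0, 0, 0])

```text
clock: 29.35
eef_pos: [553.6, -65.6, 18.9]
tool_rot: [-3.141, -0.02, -0.073]
force: [5.4, -3.4, 0.7]
width: -0.2
```

Run:
```python
from h import *
th()
```

```text
29.35 pos [553.6 -65.6  18.9] rot [-3.141 -0.02  -0.073] F [ 5.4 -3.4  0.7] w -0.2
r 161.0 theta 44.0 toolyaw turned 47.2 |Fxy| 6.4
```

Request:
arm_command(rot=[[0, 0.5, -2], [0, 0.5, -2.3], [0, 0.5, -2.3]], slide=[[-9.5, 0.2, -1.5], [-9.5, 0.8, -1.5], [-9.3, 1.2, -1.5]], gripper=[0, 0, 0])

```text
clock: 29.6
eef_pos: [535.7, -66.7, 18.7]
tool_rot: [3.14, -0.015, -0.19]
force: [4.9, -3.5, 2.5]
width: -0.2
```

Run:
```python
from h import *
th()
c,im,d=snap('side','sd2',(220,110,380,230),5)
```

```text
29.6 pos [535.7 -66.7  18.7] rot [ 3.14  -0.015 -0.19 ] F [ 4.9 -3.5  2.5] w -0.2
r 161.2 theta 50.4 toolyaw turned 53.9 |Fxy| 6.0
```

View pics/sd2.png

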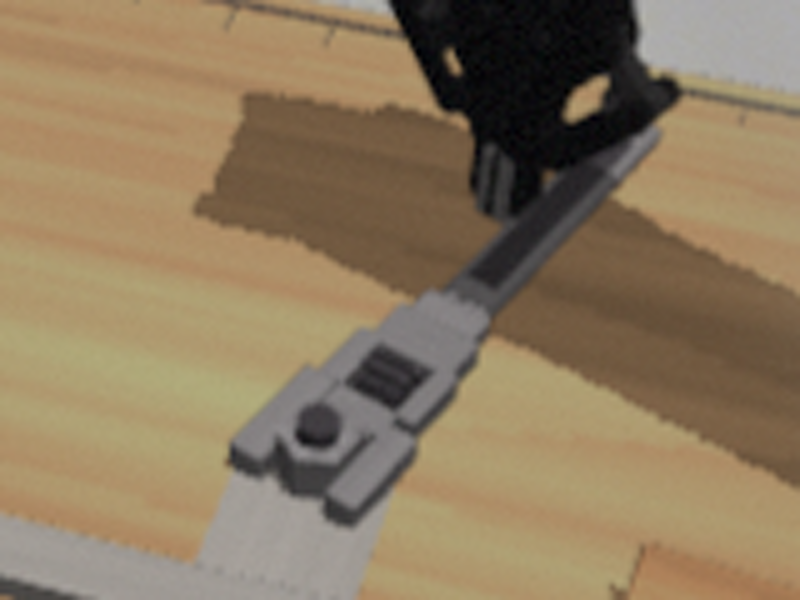

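Run:
```python
from h import *
c=get_calibration('side')
n=onz(c,220+318/5,110+423/5,42);h=onz(c,220+650/5,110+137/5,24);m=onz(c,220+480/5,110+288/5,24)
for p in (h,m):
    d=p-n;print(p.round(1),np.hypot(d[0],d[1]).round(1),np.degrees(np.arctan2(d[1],d[0])).round(1))
```

```text
[ 496.7 -134.4   24. ] 232.8 -99.2
[519.7 -14.6  24. ] 110.9 -97.4
```

Request:
arm_command(rot=[[0, 0.4, -1.5], [0, 0.4, -2], [0, 0.4, -2]], slide=[[-9.2, 1, -1.2], [-9, 1.6, -1.2], [-8, 1.8, -1.2]], gripper=[0, 0, 0])

```text
clock: 29.9
eef_pos: [517.1, -65.0, 18.4]
tool_rot: [3.136, -0.011, -0.288]
force: [5.5, -4.6, 3.6]
width: 0.1
```

Run:
```python
from h import *
th()
c,im,d=snap('side','sd3',(220,110,380,230),5)
```

```text
29.9 pos [517.1 -65.   18.4] rot [ 3.136 -0.011 -0.288] F [ 5.5 -4.6  3.6] w 0.1
r 160.8 theta 57.1 toolyaw turned 59.5 |Fxy| 7.1
```

View pics/sd3.png

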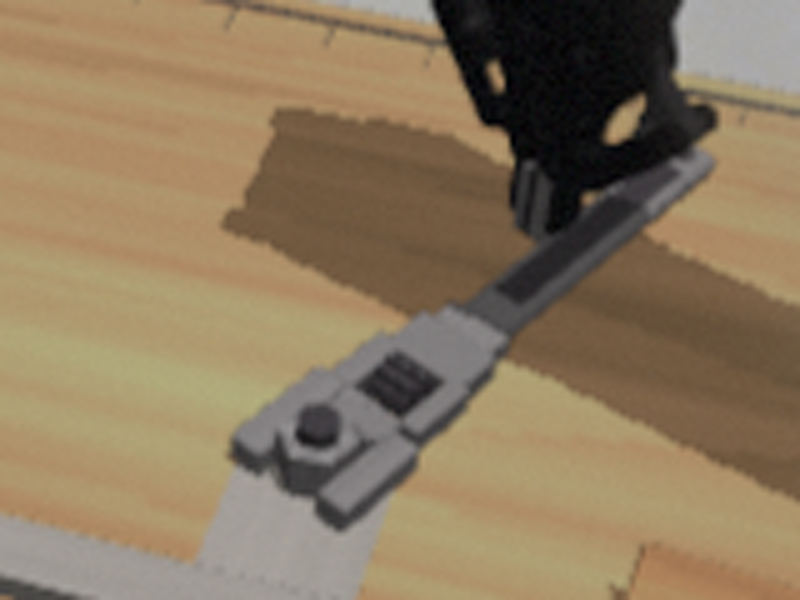

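Run:
```python
from h import *
c=get_calibration('side')
n=onz(c,220+318/5,110+423/5,42)
for q in [(702,160),(500,305),(655,190)]:
    d=onz(c,220+q[0]/5,110+q[1]/5,24)-n;print(np.hypot(d[0],d[1]).round(1),np.degrees(np.arctan2(d[1],d[0])).round(1))
print('init');
for q in [(258.5,124)]:
    d=onz(c,*q,24)-onz(c,284.5,195,42);print(np.degrees(np.arctan2(d[1],d[0])))
```

```text
235.4 -105.3
108.4 -103.5
206.2 -104.6
init
-47.040306861105755
```

Request:
arm_command(rot=[[0, 0.3, -1.2]], slide=[[-9, 2.4, -1.2]], gripper=[0])

```text
clock: 30.03
eef_pos: [510.4, -63.5, 18.1]
tool_rot: [3.135, -0.011, -0.31]
force: [4.4, -4.1, 3.3]
width: -0.0
```

Run:
```python
from h import *
th()
```

```text
30.03 pos [510.4 -63.5  18.1] rot [ 3.135 -0.011 -0.31 ] F [ 4.4 -4.1  3.3] w -0.0
r 160.2 theta 59.6 toolyaw turned 60.7 |Fxy| 6.1
```

Request:
arm_command(rot=[[0, 0, 0], [0, 0, 0], [0, 0, 0], [0, 0, 0], [0, 0, 0]], slide=[[6, -2, 0.5], [12, -4, 2], [10, -3, 20], [0, 0, 30], [0, 0, 20]], gripper=[0, 0, 0, 0, 0])

```text
clock: 30.45
eef_pos: [530.7, -70.5, 88.1]
tool_rot: [3.131, 0.012, -0.298]
force: [0.1, 0.2, -0.4]
width: 0.1
```

Request:
arm_command(rot=[[0, 0, 0], [0, 0, 0], [0, 0, 0], [0, 0, 0]], slide=[[-6, 22, 10], [-8, 24, 10], [-6, 22, 0], [0, 0, 0]], gripper=[0, 0, 0, 0])

```text
clock: 30.78
eef_pos: [510.7, -1.7, 113.0]
tool_rot: [3.132, 0.013, -0.295]
force: [0.1, 1.3, -0.0]
width: 0.2
```

Run:
```python
from h import *
th()
s=telemetry.read_state()
c,im,d=snap('wrist','w30',None,1.5);cv2.imwrite('pics/w30raw.png',im[:,:,::-1])
import pickle;pickle.dump((s,c),open('pics/w30.pkl','wb'))
```

```text
30.78 pos [510.7  -1.7 113. ] rot [ 3.132  0.013 -0.295] F [ 0.1  1.3 -0. ] w 0.2
r 99.7 theta 69.6 toolyaw turned 59.9 |Fxy| 1.3
```

View pics/w30.png

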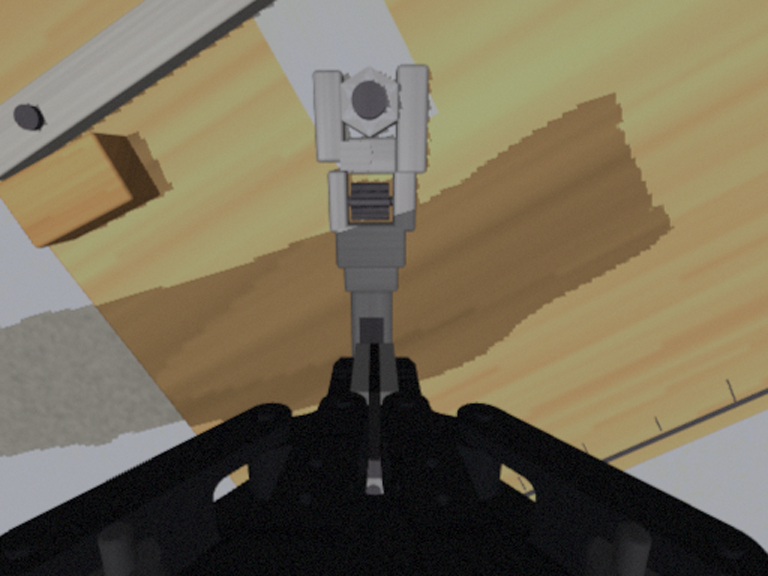

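Run:
```python
from h import *
import pickle
im=cv2.imread('pics/w30raw.png');cv2.imwrite('pics/w30z.png',cv2.resize(im[35:235,190:310],None,fx=5,fy=5,interpolation=cv2.INTER_CUBIC)[:600])
s,c=pickle.load(open('pics/w30.pkl','rb'))
n=onz(c,370/1.5,100/1.5,42)
for (u,v,z) in [(370,202,30),(372,310,24),(372,250,25),(371,330,24)]:
    p=onz(c,u/1.5,v/1.5,z);d=p-n;print(np.hypot(d[0],d[1]).round(1),np.degrees(np.arctan2(d[1],d[0])).round(2))
# fixed jaw edges: outer/inner
for a,b in [((397,70),(397,165)),((341,75),(341,155)),((428,70),(426,165))]:
    p,q=[onz(c,x[0]/1.5,x[1]/1.5,26) for x in (a,b)];d=q-p;print('jaw',np.degrees(np.arctan2(d[1],d[0])).round(2))
print(n)
```

```text
46.7 -107.28
107.4 -106.57
72.7 -106.4
119.6 -106.88
jaw -105.95
jaw -108.08
jaw -106.1
[536.44177257  92.77023845  42.        ]
```

View pics/w30z.png

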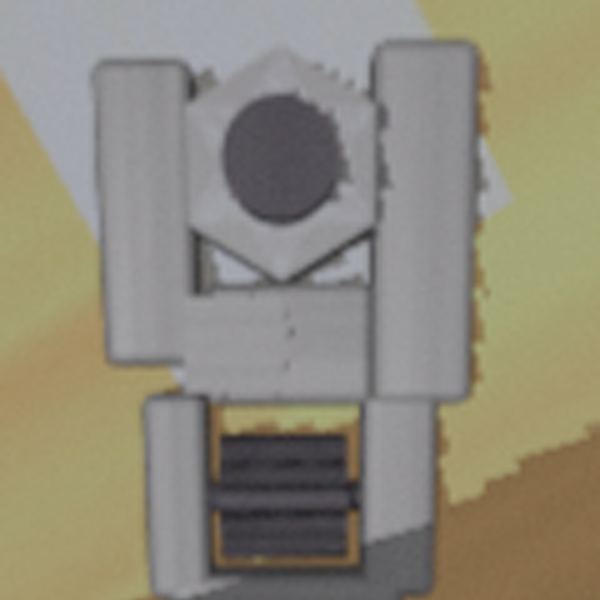

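Run:
```python
from h import *
import pickle
s,c=pickle.load(open('pics/w1.pkl','rb'))
im=cv2.imread('pics/w1raw.png');cv2.imwrite('pics/w1z.png',cv2.resize(im[110:210,195:265],None,fx=6,fy=6,interpolation=cv2.INTER_CUBIC))
def a(c,p,q,z):
    P,Q=onz(c,*p,z),onz(c,*q,z);d=Q-P;return np.degrees(np.arctan2(d[1],d[0]))
print('nut w1',a(c,(100+343/2.6,20+263/2.6),(100+343/2.6,20+351/2.6),34))
n=onz(c,100+343/2.6,20+309/2.6,42)
for u,v,z in [(342,434,30),(341,492,25),(341,530,25),(337,560,24)]:
    d=onz(c,100+u/2.6,20+v/2.6,z)-n;print(np.hypot(*d[:2]).round(),np.degrees(np.arctan2(d[1],d[0])))
s,c=pickle.load(open('pics/w30.pkl','rb'))
print('nut w30',a(c,(190+285/5,35+48/5),(190+283/5,35+280/5),34))
```

```text
nut w1 -46.58591013682791
49.0 -47.625631165874964
75.0 -47.75113219260389
92.0 -47.54804780584843
106.0 -48.3569449740741
nut w30 -107.50634234057613
```

View pics/w1z.png

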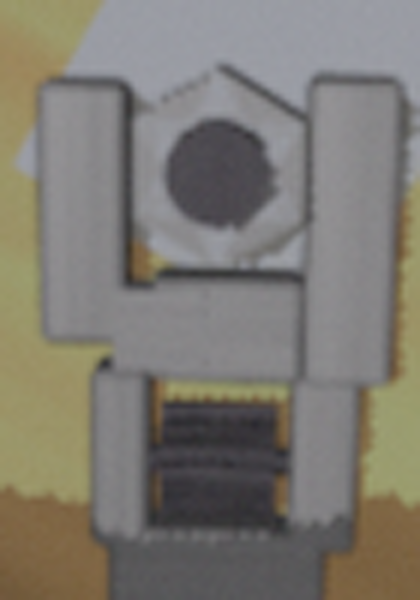

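Run:
```python
from h import *
st()
c,im,d=snap('scene','scF',None,1.4)
print(ctrl.finish_job())
```

```text
30.83 pos [511.4  -4.1 113. ] rot [ 3.13   0.011 -0.296] F [-0.7 -0.8 -0.8] w 0.0
the job is handed in; nothing more can be done
None
```

View pics/scF.png

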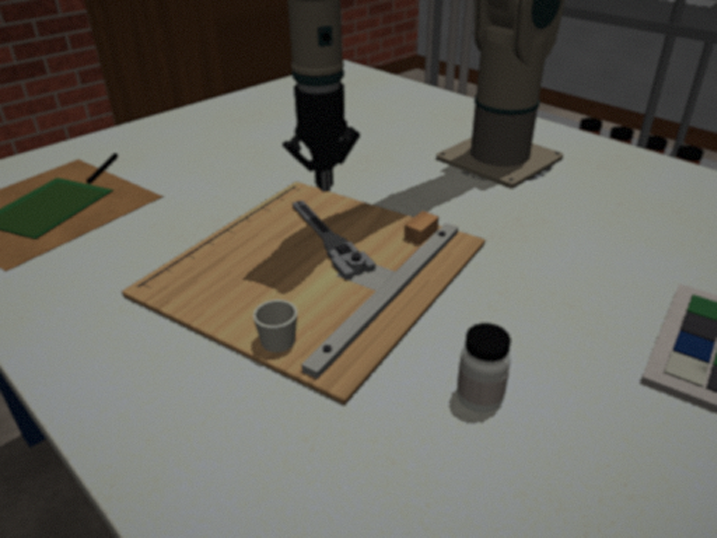

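The job is handed in at 30.8 s. I rolled the jaw closed with about 18 leaned-finger passes, then turned the nut roughly a sixth of a turn clockwise by pushing the handle. The wrench was left on the nut and the gripper backed off to about 85 mm above the wrench.

**Snugness:** I judged the jaw snug because the push needed rose from about 5 N to 12–12.8 N. The ribs also looked in the same place after each of the last passes.
- This check is not conclusive. The force levelled off slightly under the stated 13 N, and the finger still crept forward while pushing.
- The ribs repeat every 45°, so the pictures alone cannot rule out a whole-step roll.
- I kept pressing up to 12.8 N over those last passes, and mid-pass pictures show the wheel turning under the push. Some of that may count as forcing the wheel.
- One descent pressed 24 N downward beside the wheel, below the 30 N limit.

**Nut angle:** the wrench turned about 59° and the nut's corners about 61°, each good to about 2°. The target was 60°.

**Surroundings:** the last overhead picture showed the nut flush against both jaws. In the last scene picture the pot, jar and block look where they started.

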